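# Load the balance dish and give it a quarter turn

### The job

Set up the balance game: pick up the wooden scoop, tip the ball out of it into the wooden dish, and stand the scoop upright on the bench top again (scoop and dish each have an upright post to hold them by). When the ball has come to rest, lift the dish at least 10 cm above the bench top and turn it a quarter turn (either way round) from how it sat on its square board, keeping it level with the ball in the middle all the while. Finish still holding the dish up there, level and still; do not touch the ball with the fingers, and leave the other toys where they are.

Things in the scene. Friction and masses are not known exactly. Their poses are not given: they have to be found in the camera images.
- scoop_post (a point): Grip point in the scoop's upright wooden post, 20 (x) x 22 (y) mm, standing behind the back wall; 45 mm above the scoop's underside, 23 below the post's top. x along the scoop to its open front, z up. The floor's front edge is 79 mm ahead (+x); its upper side is 41 mm below this point.
- ball_center (a point): Centre of the dark wooden ball, 30 mm across, about 14 g; loose, at first lying in the scoop. It rolls freely.
- dish_middle (a point): Middle of the inner floor of the pale wooden round dish, 140 mm across: flat for about 20 mm, then a shallow cone (about 11 deg) to radius 60 mm, then a steep rim, top 20 mm above this point. Resting in the middle, the ball's centre is 15 mm above it. x points away from the dish's post, z up. Starts lying on the board, this point 20 mm above the bench top.
- dish_post (a point): Grip point in the upright pale wooden post beside the dish's rim: 102 mm from the middle on the dish's -x side, 47 mm above dish_middle. The post is 20 mm along the dish's x, 24 along its y; top 23 mm above this point, foot 43 below. Axes as dish_middle. Gripped across its x faces the dish is held most firmly against drooping.
- board: Square dark wooden board 150 x 150 x 12 mm lying fixed on the bench; origin at the centre of its underside. The dish starts on its centre with the dish's axes along the board's axes; a quarter turn brings the dish's x along the board's y (either way).
- yoyo: Bystander: wooden yo-yo lying flat, 56 mm across, 34 high; origin under its centre.
- whale: Bystander: green silicone bath whale about 90 mm long, 52 high; origin under its centre.
- tin: Bystander: round steel tin with closed lid, 94 mm across, 76 high; origin under its centre.
- bus: Bystander: yellow plastic school bus 175 mm long, 60 wide, 62 high; origin under its centre.
- ringstack: Bystander: wooden stepped ring stack, 90 mm across, 68 high; origin under its centre.
- beaker: Bystander: white plastic beaker, 72 mm across, 70 high; origin under its centre.
- dish: The whole dish, loose, about 140 g; origin at the centre of its underside, 8 mm below dish_middle; axes as dish_middle.
- scoop: Loose brown wooden scoop, about 90 g: open-fronted box 64 long (x) x 56 wide (y), walls 26 high, floor 4 thick. A 2 mm sill at the front keeps the ball in until the front is tipped down over about 30 degrees (40 surely empties it). Origin: centre of its underside, 47 mm ahead (+x) of scoop_post and 45 below; same axes.
- ball: The ball as a body; its origin is on its surface and turns as it rolls: use ball_center.
There are look-alikes about, which are no part of the job. What is shaped like the scoop but black, blue or red is not meant.

How it is judged:
By the outcome, as a careful person would: the job done as asked, in the order asked, and still so for the second after the job is handed in, while the arm keeps its last pose, push and grip.
It also fails if it takes over 72 s, if anything falls off the work surface, if the arm or the gripper's body presses on something with over 40 N, if the wrist force passes 120 N, or if a joint passes its speed limit or range.

### The arm

A 6-joint arm with a two-finger parallel gripper is mounted at the origin on the work surface. World frame = base frame: x ahead of the robot, y to its left, z up, the work surface at z = 0. Lengths are in m, angles in rad, forces in N, time in s.
With the tool pointing down it reaches from about 0.4 to 0.925 m from the base axis. Payload 12.5 kg.
Tool frame: the origin (TCP) lies on the front face of the gripper's body, between the roots of the fingers; the fingertips stand bot.tcp_to_tips ahead of it and the grasp point (between the pads) lies 59 mm ahead of it (bot.tcp_to_tips is the distance from the TCP to the fingertips, in m); z points along the fingers, y is the direction in which the jaws open and shut (so a half turn about z gives the same grasp; the last joint's range is limited). The gripper opens to 95 mm and grips with 3 to 60 N. Pads are 20 mm wide; open, the fingers measure 119 mm over their backs; the gripper's body (75 mm by 180 mm) begins 59 mm behind the grasp point.
Start: joints at [1.08, 0.491, 1.559, -0, 1.092, -0.106], TCP at [0.235, 0.579, 0.292] pointing down, gripper open.
Joint ranges: [-3.1, 3.1], [-0.84, 2.19], [0.05, 2.79], [-1.13, 4.28], [0.06, 2.93], [-2.69, 2.69]. Speed limits (rad/s): [2.22, 2.22, 2.79, 3.14, 3.14, 3.14].

### API

Orientations are given as a 3x3 rotation matrix whose columns are the frame's x, y, z axes.
In Python, from workcell import bot gives the robot as it stands. The module is installed in compiled form; this text tells all that it offers.
- The arm moves only by the tool servo_tool, never from a script. Its argument "deltas" is a list of rows, each a list of 5 numbers: the opening, from -1 (shut) to 1 (fully open), so that 0 is half open, then the shift along the world's x, y, z in m, then the turn about the world's z in rad. In form: [[hand, tx, ty, tz, twist], ...]. A call has 1 to 8 rows; each row is the pose to reach, as a shift and turn from the pose commanded when the call began; what a row does not reach only later rows make up. A row lasts 1/8 s, in which the tool goes at most 62.5 mm and 10.7 degrees, less where a joint would pass 70% of its speed; a pose out of reach is approached as far as the arm can. A call with a gripper value outside its range is refused whole. The fingers move at their own pace and stop on an object; "squeeze" is the grip in N (left out, the last holds). Time passes only in rows, so rows that repeat a pose let the fingers close. It gives the time, the measured TCP pose, the force and the opening at its end, in the units of the state.
- bot.read_state(): the state, without advancing time (a new reading comes with each control period).
- bot.camera(name): name is "scene" or "side" or "wrist"; returns a dict with "frame" (384x512x3 uint8, red, green, blue), "intrinsics" (3x3 intrinsics, pixels), "rvec" (rotation vector, rad) and "tvec" (3), from world to camera coordinates, as OpenCV has them. Camera axes: x right, y down, z forward; pixel columns grow to the right and rows downward; lengths in m; the calibration is good to about 2 mm. A picture is of the moment at which its call begins. There is no depth.
- bot.hand_in(): hands the job in, once; it reports no verdict.
The state is a dict: "t": time; "q": joint angles; "dq": joint speeds; "joint_efforts": joint torques, N m; "position": TCP position; "orientation": TCP orientation; "force": force on the tool from outside, world axes, zero at the start; "torque": the same for the moment, N m; "opening": finger opening in m.
Only numpy, scipy, OpenCV 4.12 (cv2) and the standard library are available. Lean on these libraries where they do the work, as an engineer would, in place of code of your own. Each camera call takes 0.05 s, during which the arm holds its last target.

## Working session

There is one attempt and no reset: what is moved stays moved. The work goes in short steps, Python scripts to look and compute and a tool call to move; the robot and the scene stay as the last step left them, time stands still between calls to the robot, and variables do not carry over. Pictures are saved under pics/ and viewed, and the job is handed in when it is done.

Besides the shell and the picture viewer there is one more tool, called by a JSON object that holds its "fn" and its "kwargs", one argument or row to a line. servo_tool: Moves the arm, as the interface text tells. Its arguments: {"type":"object","properties":{"deltas":{"type":"array","items":{"type":"array","items":{"type":"number"}}},"squeeze":{"type":"number"}},"required":["deltas"]}

```bash
mkdir -p pics; python3 - <<'E'
from workcell import bot
import cv2,numpy as np
for n in("scene","side","wrist"):
    c=bot.camera(n); cv2.imwrite(f"pics/{n}0.png",c["frame"][:,:,::-1])
    R=cv2.Rodrigues(np.array(c["rvec"]))[0]; print(n,np.round(-R.T@np.array(c["tvec"]).ravel(),3),np.round(R[2],2),c["intrinsics"][0][0])
s=bot.read_state(); print(s); print(bot.tcp_to_tips)
E
```

```text
scene [1.586 0.146 1.06 ] [-0.72 -0.1  -0.69] 410.61364812624277
side [ 0.487 -0.82   0.582] [ 0.03  0.84 -0.54] 361.49179630809925
wrist [0.172 0.605 0.385] [ 0.22 -0.09 -0.97] 307.44877162739533
{'t': 0.15, 'q': array([ 1.08037331e+00,  4.91424626e-01,  1.55925297e+00,  6.31286132e-06,
        1.09169385e+00, -1.05587518e-01]), 'dq': array([ 0.00099765, -0.00227293, -0.00179141,  0.0003234 ,  0.00028184,
       -0.00073919]), 'joint_efforts': array([ 1.31921213e-03, -6.12894416e+01, -2.58278757e+01,  6.92747324e-02,
        4.73052019e-02, -7.41657641e-05]), 'position': array([0.23455873, 0.57922246, 0.29181323]), 'orientation': array([[-9.26859092e-01,  3.75409225e-01, -3.71751885e-04],
       [ 3.75409398e-01,  9.26858843e-01, -6.84359663e-04],
       [ 8.76465912e-05, -7.73864127e-04, -9.99999697e-01]]), 'force': array([ 0.96502029, -0.21877814, -0.82607563]), 'torque': array([ 0.03732581, -0.00728699, -0.02567521]), 'opening': 0.09518895580673604}
0.0776
```

View pics/scene0.png

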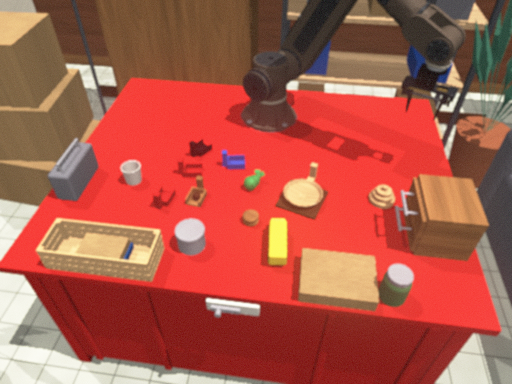

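View pics/side0.png

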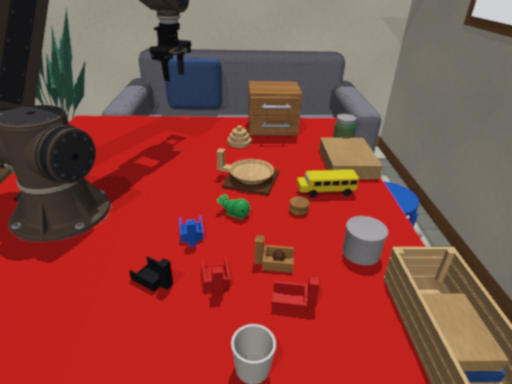

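View pics/wrist0.png

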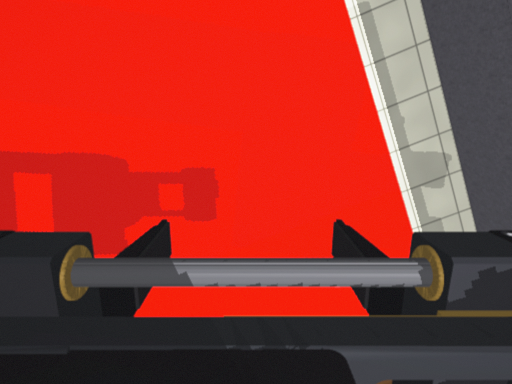

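The scene view shows the brown scoop near (197,190) with the ball in it, and the dish near (302,192) with its post toward the robot at (314,168). In the side view the scoop is at (275,255) and the dish at (250,172). I'll enlarge these for measuring.

```bash
cat > h.py <<'E'
from workcell import bot
import cv2,numpy as np
def cam(n):
    c=bot.camera(n); R=cv2.Rodrigues(np.array(c["rvec"]))[0]; t=np.array(c["tvec"]).ravel()
    return dict(f=c["frame"],K=np.array(c["intrinsics"]),R=R,t=t,o=-R.T@t)
def ray(c,p):
    d=c["R"].T@np.linalg.inv(c["K"])@np.array([p[0],p[1],1.]); return c["o"],d/np.linalg.norm(d)
def onz(c,p,z):
    o,d=ray(c,p); return o+d*(z-o[2])/d[2]
def tri(c1,p1,c2,p2):
    o1,d1=ray(c1,p1);o2,d2=ray(c2,p2)
    A=np.stack([d1,-d2],1); s=np.linalg.lstsq(A,o2-o1,rcond=None)[0]
    a=o1+d1*s[0];b=o2+d2*s[1]; return (a+b)/2,np.linalg.norm(a-b)
def proj(c,P):
    q=c["K"]@(c["R"]@np.array(P)+c["t"]); return q[:2]/q[2]
def crop(c,x,y,w,h,k,name):
    im=cv2.resize(c["f"][y:y+h,x:x+w,::-1],None,fx=k,fy=k,interpolation=cv2.INTER_CUBIC)
    cv2.imwrite("pics/"+name,im)
def hsv(c): return cv2.cvtColor(c["f"],cv2.COLOR_RGB2HSV)
E
python3 - <<'E'
from h import *
s=cam("scene");d=cam("side")
crop(s,140,130,200,150,4,"sc1.png")
crop(d,190,130,140,150,4,"sd1.png")
E
```

```text
(no output)
```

View pics/sc1.png

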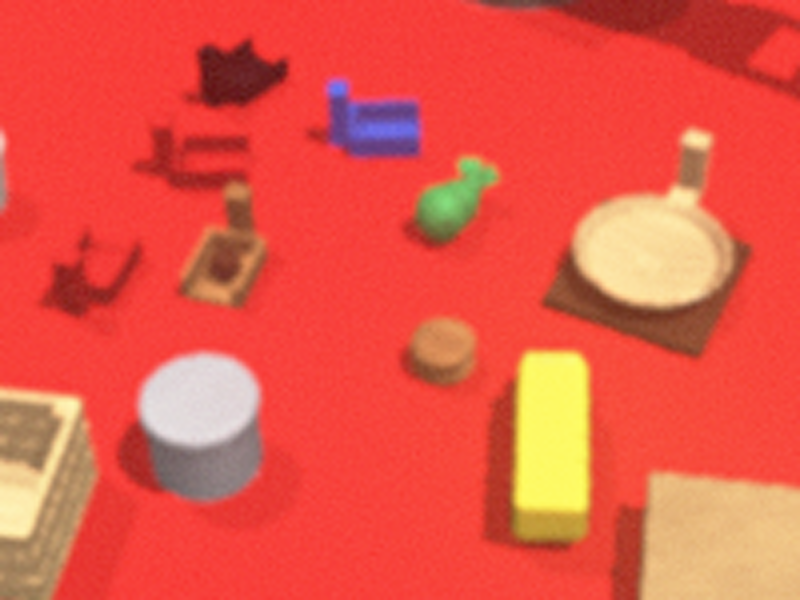

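View pics/sd1.png

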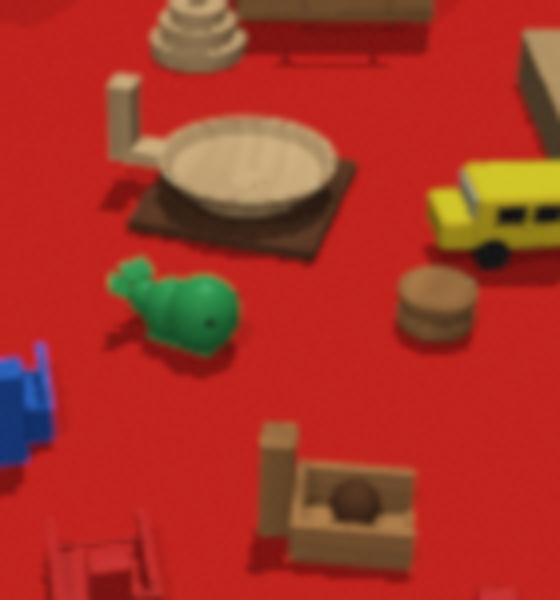

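```bash
python3 - <<'E'
from h import *
s=cam("scene");d=cam("side")
S=lambda x,y:(140+(x-1.5)/4,130+(y-1.5)/4)
D=lambda x,y:(190+(x-1.5)/4,130+(y-1.5)/4)
r=lambda a:np.round(a,4)
for n,a,b,z in [("scoop top",(238,188),(280,434),.068),("dish top",(698,138),(124,81),.090),("ball",(225,263),(356,502),.019),
  ("rim",(654,250),(249,165),.040),("whale",(447,212),(205,310),.03),("yoyotop",(443,343),(437,285),.034)]:
    print(n,r(onz(s,S(*a),z)),r(onz(d,D(*b),z)),tri(s,S(*a),d,D(*b)))
print("board scene",[r(onz(s,S(*p),.012)) for p in [(748,250),(698,354),(545,300)]])
print("board side",[r(onz(d,D(*p),.012)) for p in [(130,225),(312,258),(355,165)]])
# scoop: side view corners of top wall z=.030
print("scoop walls side",[r(onz(d,D(*p),.030)) for p in [(290,500),(411,512),(415,470),(303,462)]])
print("scoop walls scene",[r(onz(s,S(*p),.030)) for p in [(207,230),(266,236),(180,290),(240,300)]])
# wood mask for other objects
print("tin",r(onz(s,S(200,400),.076)),"bus",r(onz(s,S(552,430),.062)),"ring",r(onz(d,D(198,60),.0)))
print("blue",r(onz(s,S(375,125),.03)),"red1",r(onz(s,S(205,160),.03)),"red2", r(onz(s,S(95,270),.03)),"black",r(onz(s,S(235,75),.03)))
E
```

```text
scoop top [ 0.5276 -0.1936  0.068 ] [ 0.5307 -0.1971  0.068 ] (array([ 0.52950426, -0.19431532,  0.06752196]), np.float64(0.0038604789966384377))
dish top [0.4254 0.2126 0.09  ] [0.4259 0.2056 0.09  ] (array([0.42478768, 0.21231278, 0.08790474]), np.float64(0.00253042203041663))
ball [ 0.5752 -0.1985  0.019 ] [ 0.5759 -0.1987  0.019 ] (array([ 0.57567711, -0.19858868,  0.01917176]), np.float64(0.0005198687798827394))
rim [0.5255 0.1821 0.04  ] [0.5232 0.1623 0.04  ] (array([0.52185876, 0.18104347, 0.03247588]), np.float64(0.006367635404220071))
whale [ 0.4919 -0.0086  0.03  ] [ 0.4892 -0.021   0.03  ] (array([ 0.48804192, -0.01009172,  0.02413738]), np.float64(0.0036182362265822035))
yoyotop [0.6573 0.0115 0.034 ] [0.6487 0.0041 0.034 ] (array([0.65088759, 0.01125243, 0.02831687]), np.float64(0.0021536584540616586))
board scene [array([0.4842, 0.2681, 0.012 ]), array([0.619 , 0.2269, 0.012 ]), array([0.5736, 0.0907, 0.012 ])]
board side [array([0.4325, 0.1181, 0.012 ]), array([0.5678, 0.0726, 0.012 ]), array([0.6118, 0.2141, 0.012 ])]
scoop walls side [array([ 0.537 , -0.2091,  0.03  ]), array([ 0.6042, -0.2191,  0.03  ]), array([ 0.6108, -0.1837,  0.03  ]), array([ 0.5462, -0.1765,  0.03  ])]
scoop walls scene [array([ 0.5466, -0.2212,  0.03  ]), array([ 0.5467, -0.1664,  0.03  ]), array([ 0.6242, -0.2259,  0.03  ]), array([ 0.6287, -0.1711,  0.03  ])]
tin [ 0.7821 -0.1628  0.076 ] bus [0.7615 0.1126 0.062 ] ring [0.4827 0.4404 0.    ]
blue [ 0.3787 -0.0956  0.03  ] red1 [ 0.4527 -0.2469  0.03  ] red2 [ 0.6108 -0.3069  0.03  ] black [ 0.3214 -0.2491  0.03  ]
```

{"fn": "servo_tool", "kwargs": {
  "deltas": [
    [0.05,0.02,-0.05,-0.01,0.04],
    [0.05,0.04,-0.1,-0.02,0.08],
    [0.05,0.06,-0.15,-0.03,0.12],
    [0.05,0.08,-0.2,-0.04,0.15],
    [0.05,0.1,-0.25,-0.05,0.2],
    [0.05,0.12,-0.3,-0.06,0.25],
    [0.05,0.14,-0.35,-0.06,0.3],
    [0.05,0.16,-0.4,-0.06,0.306]
  ]
}}

```text
t: 1.35
position: [0.3951, 0.1777, 0.2324]
orientation: [[-0.997, 0.078, 0.0], [0.078, 0.997, 0.0], [-0.0, 0.0, -1.0]]
force: [0.9, 0.6, -0.3]
opening: 0.0495
```

{"fn": "servo_tool", "kwargs": {
  "deltas": [
    [0.05,0.02,-0.05,0,0],
    [0.05,0.04,-0.1,0,0],
    [0.05,0.06,-0.15,0,0],
    [0.05,0.08,-0.2,0,0],
    [0.05,0.1,-0.25,0,0],
    [0.05,0.115,-0.3,0,0],
    [0.05,0.125,-0.345,0,0],
    [0.05,0.132,-0.373,0,0]
  ]
}}

```text
t: 2.35
position: [0.5268, -0.1958, 0.2322]
orientation: [[-0.997, 0.08, 0.0], [0.08, 0.997, -0.0], [-0.0, -0.0, -1.0]]
force: [1.2, 0.7, -0.9]
opening: 0.0501
```

```bash
python3 - <<'E'
from h import *
s=cam("scene");d=cam("side");w=cam("wrist")
crop(s,150,130,110,80,6,"sc2.png")
crop(d,200,180,140,110,5,"sd2.png")
cv2.imwrite("pics/w2.png",w["f"][:,:,::-1]); np.savez("w2",**w)
print(bot.read_state()["position"])
E
```

```text
[ 0.52653699 -0.19463592  0.23198495]
```

View pics/w2.png

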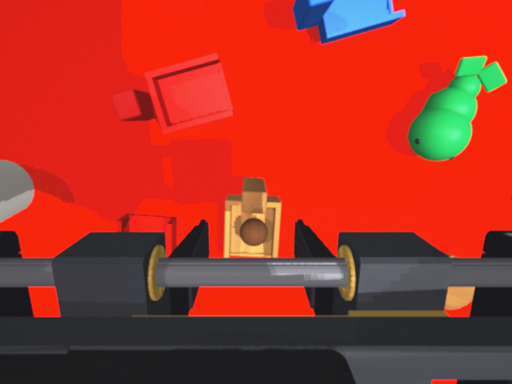

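View pics/sd2.png

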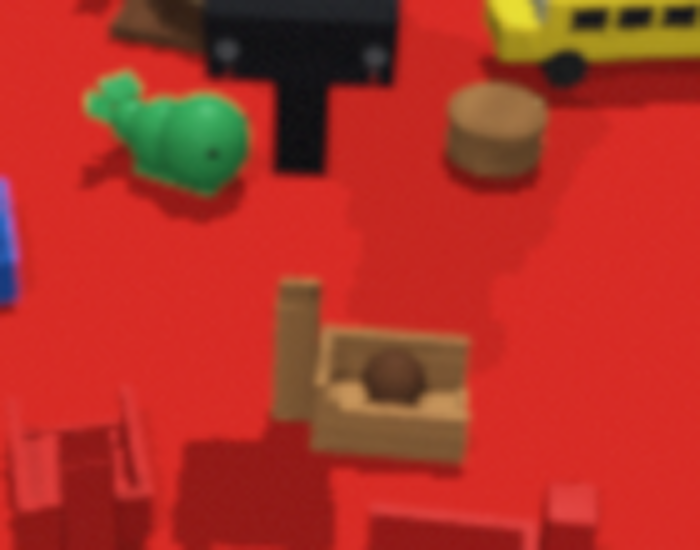

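Wrist view: the scoop post's top is near (254,185), the ball is at (253,231), and the red look-alike is well left at (150,225). I'll check the post from this view.

```bash
python3 - <<'E'
from h import *
w=dict(np.load("w2.npz"))
print("top corners",[np.round(onz(w,p,.068),4) for p in [(243,180),(266,180),(266,191),(243,191)]])
print("ball",onz(w,(253,231),.019))
print("walls",[np.round(onz(w,p,.03),4) for p in [(226,196),(281,196),(223,258),(280,258)]])
d=cam("side");D=lambda x,y:(200+(x-2)/5,180+(y-2)/5)
print("posttop side",[np.round(onz(d,D(*p),.068),4) for p in [(280,281),(322,283),(320,300),(277,297)]])
crop(dict(f=w["f"]),200,150,110,120,5,"w2c.png")
E
```

```text
top corners [array([ 0.509 , -0.2012,  0.068 ]), array([ 0.5106, -0.1817,  0.068 ]), array([ 0.5202, -0.1823,  0.068 ]), array([ 0.5186, -0.202 ,  0.068 ])]
ball [ 0.57392709 -0.1976366   0.019     ]
walls [array([ 0.531, -0.221,  0.03 ]), array([ 0.5355, -0.1668,  0.03  ]), array([ 0.597 , -0.2309,  0.03  ]), array([ 0.6019, -0.1717,  0.03  ])]
posttop side [array([ 0.522, -0.189,  0.068]), array([ 0.5408, -0.1904,  0.068 ]), array([ 0.5392, -0.2022,  0.068 ]), array([ 0.5203, -0.2002,  0.068 ])]
```

View pics/w2c.png

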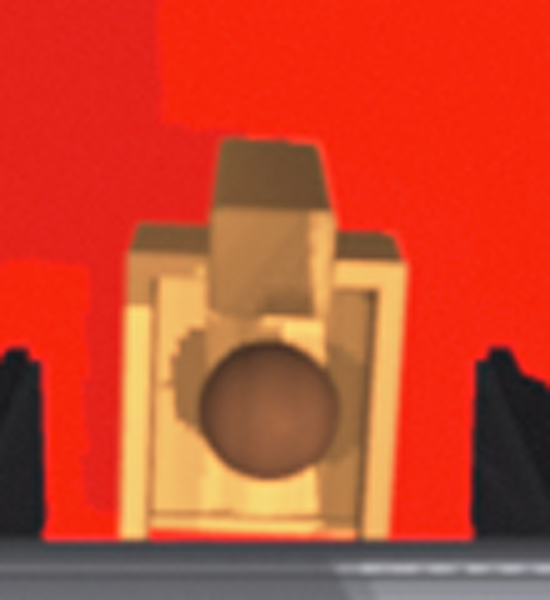

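{"fn": "servo_tool", "kwargs": {
  "deltas": [
    [0.05,0.002,0,-0.05,0],
    [0.05,0.002,0,-0.09,0],
    [0.05,0.002,0,-0.115,0],
    [0.05,0.002,0,-0.127,0],
    [-1,0.002,0,-0.127,0],
    [-1,0.002,0,-0.127,0],
    [-1,0.002,0,-0.127,0],
    [-1,0.002,0,-0.127,0]
  ],
  "squeeze": 20
}}

```text
t: 3.55
position: [0.5288, -0.1938, 0.1061]
orientation: [[-0.997, 0.079, 0.001], [0.079, 0.997, -0.0], [-0.001, -0.0, -1.0]]
force: [-0.6, 0.8, 6.6]
opening: 0.022
```

```bash
python3 - <<'E'
from h import *
d=cam("side")
crop(d,200,180,140,110,5,"sd3.png")
s=bot.read_state();print(s["t"],s["position"],s["force"],s["torque"],s["opening"])
E
```

```text
3.6 [ 0.52879949 -0.19381918  0.10608568] [-4.12020435e-03  2.83218424e-01  7.36936076e+00] [ 0.19082538  0.18708082 -0.01407047] 0.02201384305730477
```

View pics/sd3.png

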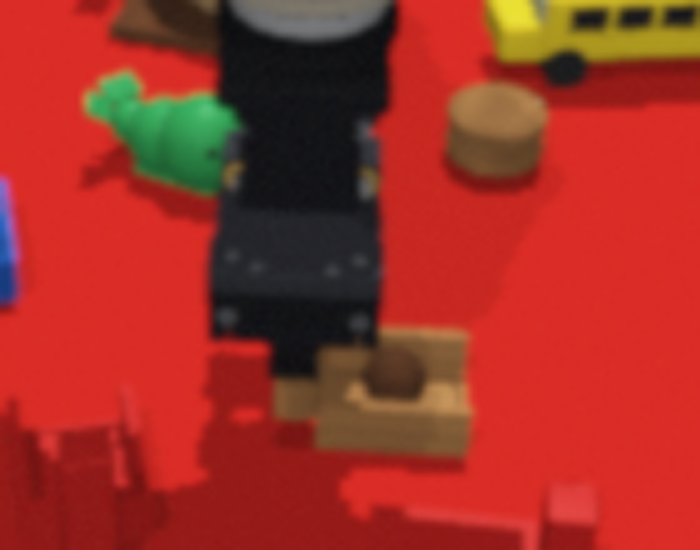

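{"fn": "servo_tool", "kwargs": {
  "deltas": [
    [-1,0,0,0,0],
    [-1,0,0,0.004,0],
    [-1,0,0,0.008,0],
    [-1,0,0,0.012,0],
    [-1,0,0,0.016,0],
    [-1,0,0,0.018,0],
    [-1,0,0,0.018,0]
  ],
  "squeeze": 3
}}

```text
t: 4.47
position: [0.5286, -0.1937, 0.1234]
orientation: [[-0.997, 0.079, 0.0], [0.079, 0.997, -0.0], [-0.0, -0.0, -1.0]]
force: [-0.7, -0.4, -1.6]
opening: 0.0218
```

```bash
python3 - <<'E'
from h import *
d=cam("side")
crop(d,200,180,140,110,5,"sd4.png")
s=bot.read_state();print(s["t"],s["position"],s["force"],s["torque"],s["opening"])
E
```

```text
4.525 [ 0.52856797 -0.19366577  0.12325069] [-0.89788924 -0.60276546 -1.57276227] [ 0.00847597  0.03827677 -0.00552337] 0.021754102588242407
```

View pics/sd4.png

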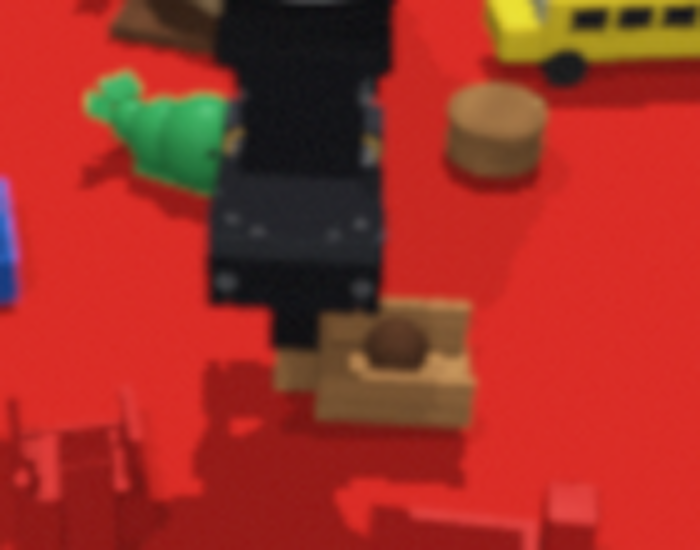

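{"fn": "servo_tool", "kwargs": {
  "deltas": [
    [-0.56,0,0,0,0],
    [-0.55,0,0,0,0],
    [-0.55,0,0,0,0]
  ],
  "squeeze": 3
}}

```text
t: 4.9
position: [0.5286, -0.1937, 0.1232]
orientation: [[-0.997, 0.079, -0.0], [0.079, 0.997, 0.0], [0.0, 0.0, -1.0]]
force: [-0.4, -0.7, -1.4]
opening: 0.0218
```

```bash
python3 - <<'E'
from h import *
d=cam("side")
crop(d,200,180,140,110,5,"sd5.png")
s=bot.read_state();print(s["t"],s["position"],s["force"],s["torque"],s["opening"])
E
```

```text
4.95 [ 0.52857167 -0.19368858  0.12319554] [-0.19585732 -0.1882262  -0.44567584] [-0.03453283  0.00973665 -0.00615821] 0.021927250822807103
```

View pics/sd5.png

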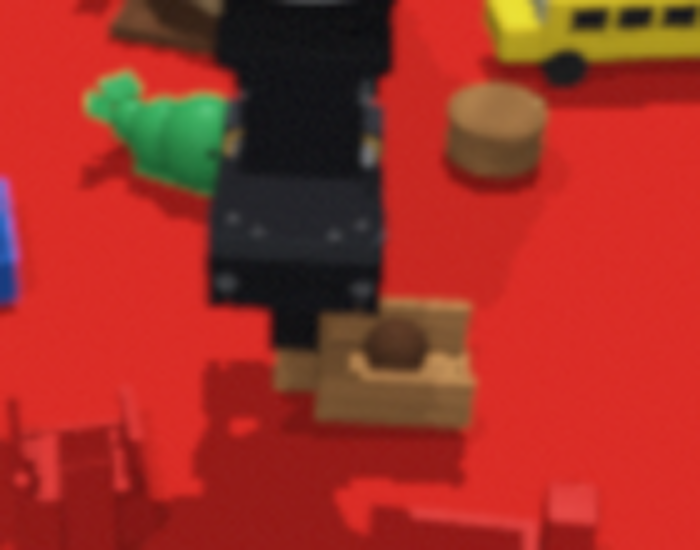

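{"fn": "servo_tool", "kwargs": {
  "deltas": [
    [-0.55,0,0,-0.006,0],
    [-0.545,0,0,-0.008,0],
    [-0.545,0,0,-0.008,0],
    [-0.54,0,0,-0.008,0],
    [-0.54,0,0,-0.008,0],
    [-0.54,0,0,-0.008,0]
  ]
}}

```text
t: 5.7
position: [0.5286, -0.1937, 0.1153]
orientation: [[-0.997, 0.079, 0.0], [0.079, 0.997, 0.0], [-0.0, 0.0, -1.0]]
force: [-0.1, -0.6, -0.9]
opening: 0.022
```

```bash
python3 - <<'E'
from h import *
d=cam("side")
crop(d,200,180,140,110,5,"sd6.png")
s=bot.read_state();print(s["t"],s["position"],s["force"],s["torque"],s["opening"])
E
```

```text
5.75 [ 0.52862009 -0.19369807  0.11534261] [ 0.79400351 -0.19706326 -1.49922139] [0.01132105 0.03738246 0.02904434] 0.021955470676697016
```

View pics/sd6.png

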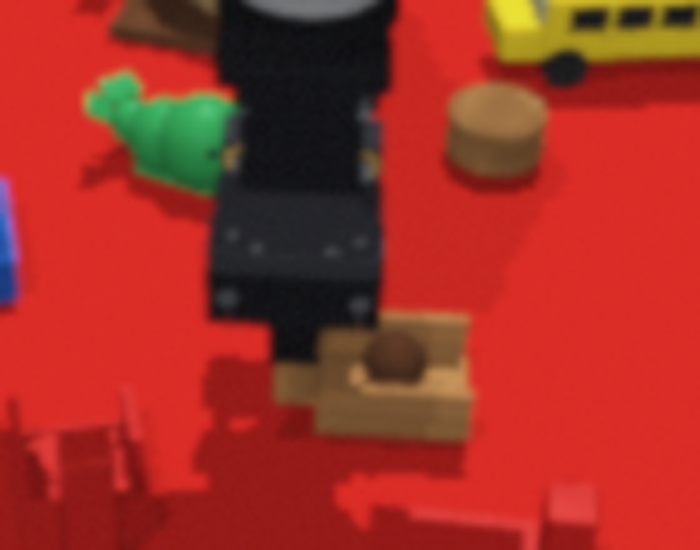

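{"fn": "servo_tool", "kwargs": {
  "deltas": [
    [-0.537,0,0,0,0],
    [-0.537,0,0,0,0],
    [-0.535,0,0,0,0],
    [-0.535,0,0,0,0]
  ]
}}

```text
t: 6.25
position: [0.5286, -0.1937, 0.1153]
orientation: [[-0.997, 0.079, 0.0], [0.079, 0.997, 0.0], [-0.0, 0.0, -1.0]]
force: [0.1, 0.3, 0.2]
opening: 0.022
```

```bash
python3 - <<'E'
from h import *
d=cam("side")
crop(d,200,180,140,110,5,"sd7.png")
s=bot.read_state();print(s["t"],s["position"],s["force"],s["torque"],s["opening"])
E
```

```text
6.3 [ 0.52860254 -0.19368445  0.11528586] [ 0.13642322 -0.35302405  0.4914628 ] [0.05675192 0.03009672 0.005933  ] 0.022263246524515747
```

View pics/sd7.png

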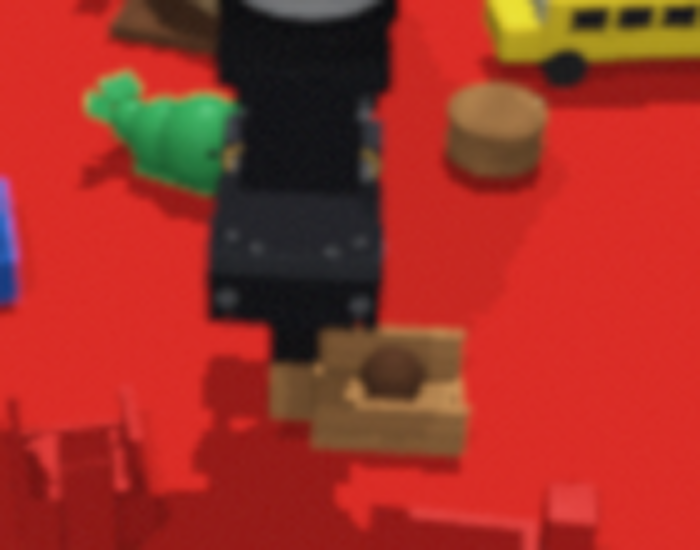

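{"fn": "servo_tool", "kwargs": {
  "deltas": [
    [-0.4,0,0,0,0],
    [-0.4,0,0,-0.005,0],
    [-1,0,0,-0.005,0],
    [-1,0,0,-0.005,0],
    [-1,0,0,-0.005,0],
    [-1,0,0,0.02,0],
    [-1,0,0,0.06,0],
    [-1,0,0,0.11,0]
  ],
  "squeeze": 40
}}

```text
t: 7.3
position: [0.5282, -0.1935, 0.2259]
orientation: [[-0.997, 0.079, -0.002], [0.079, 0.997, 0.001], [0.002, 0.001, -1.0]]
force: [-0.0, -0.8, -1.1]
opening: 0.022
```

```bash
python3 - <<'E'
from h import *
d=cam("side")
crop(d,200,150,140,110,5,"sd8.png")
s=bot.read_state();print(s["t"],s["position"],s["force"],s["torque"],s["opening"])
E
```

```text
7.35 [ 0.52987423 -0.19421921  0.23248651] [ 2.04043771 -0.08456404  5.74946736] [-0.07610851 -0.11023959 -0.00384133] 0.02176117951231799
```

View pics/sd8.png

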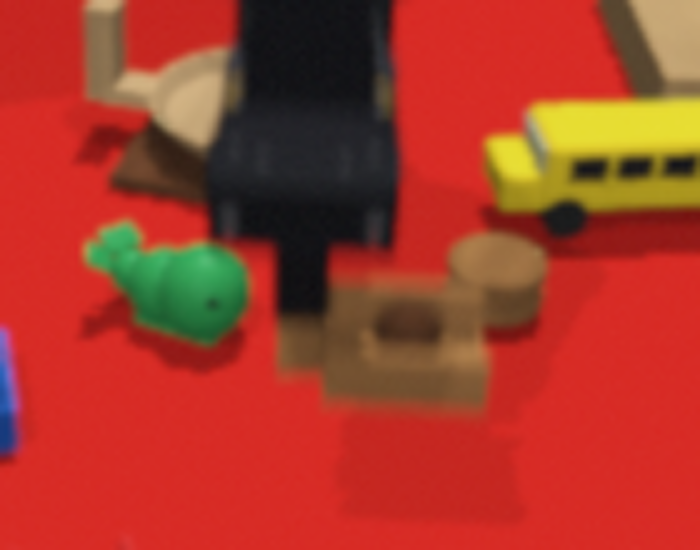

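{"fn": "servo_tool", "kwargs": {
  "deltas": [
    [-1,0.002,0.01,0,-0.05],
    [-1,0.008,0.035,0,-0.15],
    [-1,0.016,0.07,0,-0.28],
    [-1,0.025,0.11,0,-0.42],
    [-1,0.034,0.15,0,-0.56],
    [-1,0.042,0.19,0,-0.7],
    [-1,0.05,0.23,0,-0.84],
    [-1,0.058,0.27,0,-0.98]
  ]
}}

```text
t: 8.35
position: [0.5867, 0.0777, 0.2251]
orientation: [[-0.486, 0.874, 0.0], [0.874, 0.486, 0.0], [-0.0, 0.0, -1.0]]
force: [-0.4, 0.7, -1.1]
opening: 0.0216
```

{"fn": "servo_tool", "kwargs": {
  "deltas": [
    [-1,0.008,0.04,0,-0.14],
    [-1,0.016,0.08,0,-0.28],
    [-1,0.024,0.12,0,-0.42],
    [-1,0.032,0.16,0,-0.55],
    [-1,0.038,0.19,0,-0.66],
    [-1,0.042,0.21,0,-0.74],
    [-1,0.044,0.222,0,-0.79],
    [-1,0.045,0.226,0,-0.814]
  ]
}}

```text
t: 9.35
position: [0.6314, 0.3029, 0.2248]
orientation: [[0.297, 0.955, -0.0], [0.955, -0.297, -0.0], [-0.0, -0.0, -1.0]]
force: [0.8, 0.2, -1.2]
opening: 0.0218
```

```bash
python3 - <<'E'
from h import *
s=cam("scene");d=cam("side");w=cam("wrist");np.savez("w9",**w);np.savez("s9",**s);np.savez("d9",**d)
crop(s,240,120,160,120,5,"sc9.png")
crop(d,180,60,160,140,5,"sd9.png")
cv2.imwrite("pics/w9.png",w["f"][:,:,::-1])
s=bot.read_state();print(s["t"],s["position"],s["force"],s["q"],s["opening"])
E
```

```text
9.5 [0.63152388 0.30203705 0.2250513 ] [ 0.12320538  0.38357902 -1.63972282] [ 3.51868869e-01  6.62028507e-01  1.42459414e+00 -1.48761270e-04
  1.05523658e+00  6.53267183e-01] 0.02181091919553467
```

View pics/w9.png

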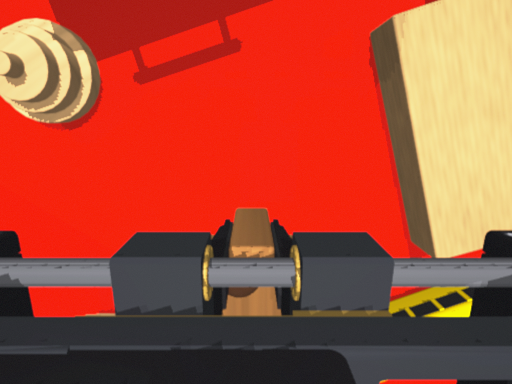

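View pics/sc9.png

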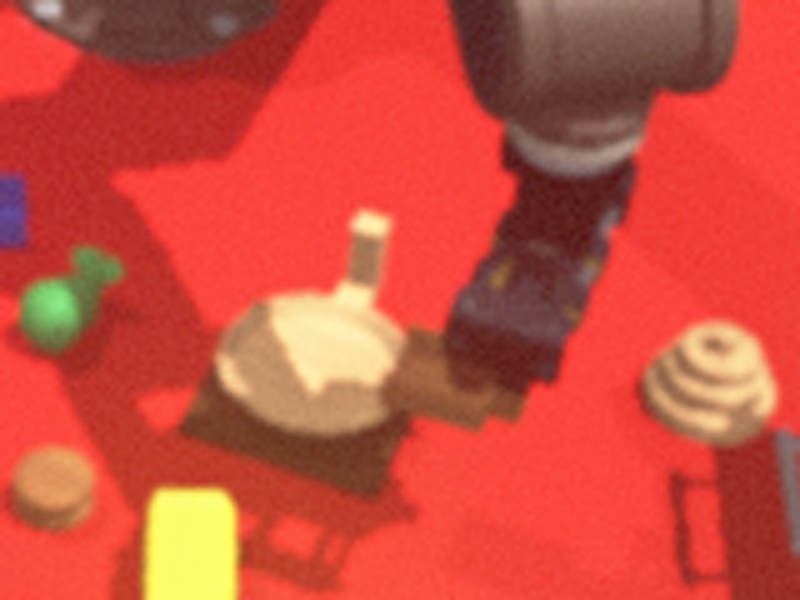

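View pics/sd9.png

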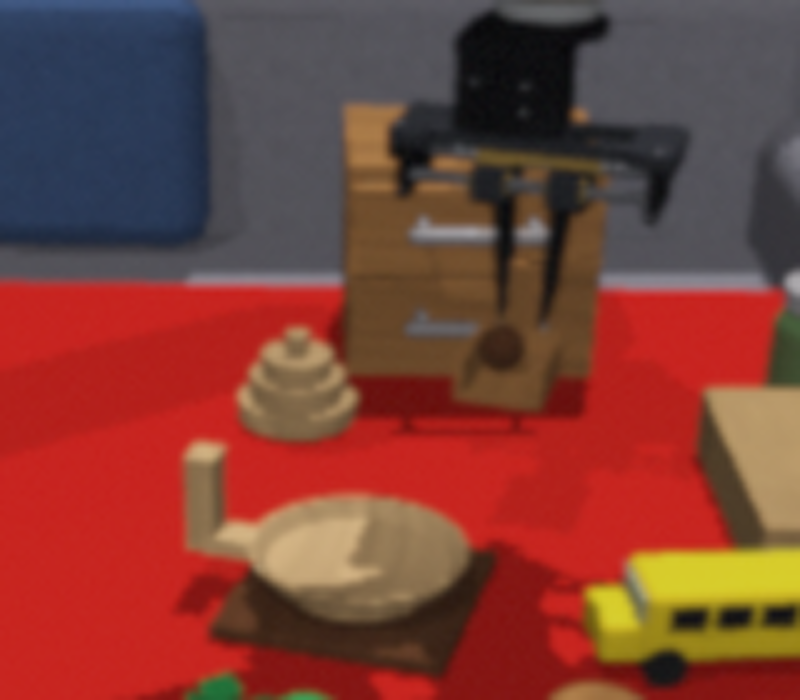

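```bash
python3 - <<'E'
from h import *
for nm,n,roi in (("scene","s9",(265,170,345,225)),("side","d9",(215,150,290,200))):
    c=dict(np.load(n+".npz")); im=cv2.imread(f"pics/{nm}0.png"); hs=cv2.cvtColor(im,cv2.COLOR_BGR2HSV)
    x0,y0,x1,y1=roi
    big=cv2.resize(im[y0:y1,x0:x1],None,fx=8,fy=8,interpolation=cv2.INTER_CUBIC).astype(int)
    r=big[:,:,2];g=big[:,:,1]
    m=((r<150)&(r-g<90)).astype(np.uint8)*255
    cv2.imwrite(f"pics/m_{nm}.png",m)
    cn=max(cv2.findContours(m,cv2.RETR_EXTERNAL,cv2.CHAIN_APPROX_NONE)[0],key=cv2.contourArea)
    ap=cv2.approxPolyDP(cn,12,True)[:,0]
    for p in ap:
        px=(x0+(p[0]-3.5)/8,y0+(p[1]-3.5)/8); print(nm,p,np.round(onz(c,px,.012)[:2],4),np.round(onz(c,px,0)[:2],4))
E
```

```text
scene [494 181] [0.4846 0.267 ] [0.472  0.2684]
scene [473 172] [0.4801 0.2574] [0.4674 0.2587]
scene [471 220] [0.5115 0.257 ] [0.4992 0.2582]
scene [447 254] [0.5347 0.2467] [0.5226 0.2478]
scene [377 291] [0.5621 0.2165] [0.5503 0.2173]
scene [325 300] [0.5708 0.1941] [0.5592 0.1946]
scene [231 282] [0.5657 0.1524] [0.554  0.1524]
scene [173 243] [0.5452 0.125 ] [0.5332 0.1248]
scene [141 193] [0.5153 0.108 ] [0.5031 0.1076]
scene [ 91 284] [0.5757 0.0912] [0.5642 0.0905]
scene [393 388] [0.6189 0.2254] [0.6078 0.2263]
scene [401 342] [0.5914 0.228 ] [0.58   0.2289]
side [511 170] [0.612  0.2145] [0.6146 0.2363]
side [476 158] [0.5985 0.2246] [0.6008 0.2466]
side [432 217] [0.5772 0.1755] [0.5791 0.1965]
side [323 246] [0.5331 0.1524] [0.5341 0.1729]
side [199 231] [0.4848 0.1636] [0.4847 0.1843]
side [118 183] [0.452  0.2018] [0.4513 0.2234]
side [ 57 296] [0.4314 0.1141] [0.4302 0.1338]
side [418 365] [0.565  0.0668] [0.5667 0.0855]
```

View pics/m_scene.png

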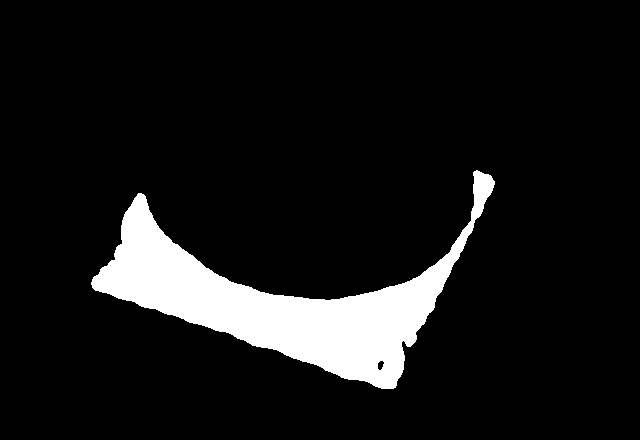

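View pics/m_side.png

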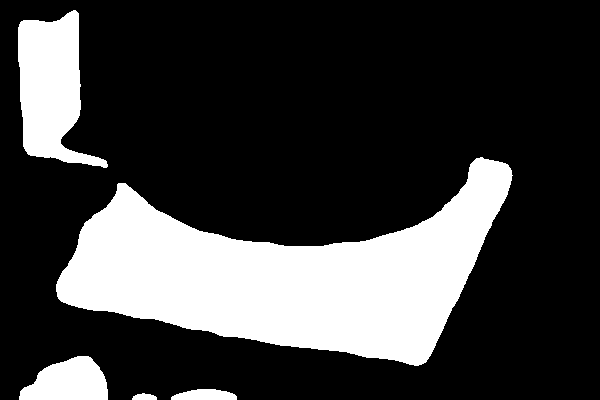

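{"fn": "servo_tool", "kwargs": {
  "deltas": [
    [-1,0,0.01,-0.01,0],
    [-1,-0.001,0.017,-0.04,0],
    [-1,-0.001,0.017,-0.07,0],
    [-1,-0.001,0.017,-0.095,0],
    [-1,-0.001,0.017,-0.107,0],
    [-1,-0.001,0.017,-0.113,0],
    [-1,-0.001,0.017,-0.113,0]
  ]
}}

```text
t: 10.38
position: [0.6307, 0.3194, 0.1125]
orientation: [[0.297, 0.955, 0.0], [0.955, -0.297, 0.0], [0.0, 0.0, -1.0]]
force: [-0.2, -0.6, -1.6]
opening: 0.0219
```

```bash
python3 - <<'E'
from h import *
s=cam("scene");d=cam("side")
crop(s,260,140,120,100,6,"sc10.png")
crop(d,200,100,150,110,5,"sd10.png")
s=bot.read_state();print(s["t"],s["position"],s["force"],s["opening"])
E
```

```text
10.475 [0.63089483 0.31942941 0.11314807] [ 0.19346841  0.09672701 -1.16683158] 0.021534602877812167
```

View pics/sc10.png

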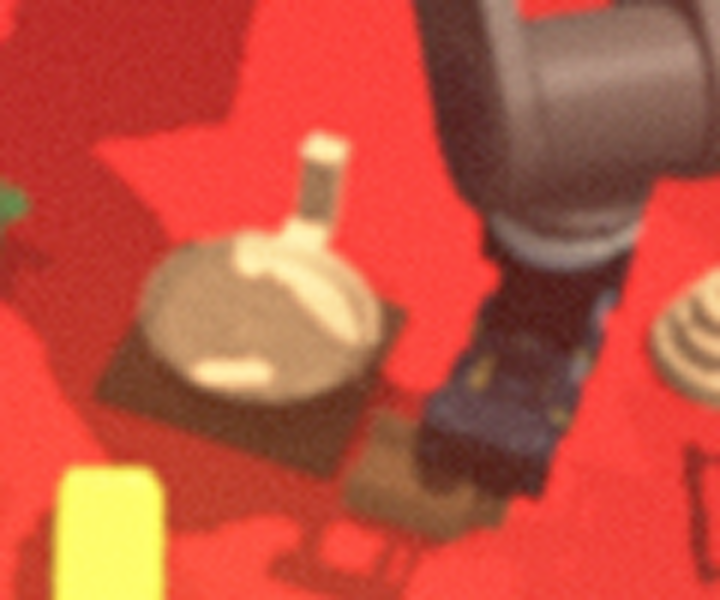

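View pics/sd10.png

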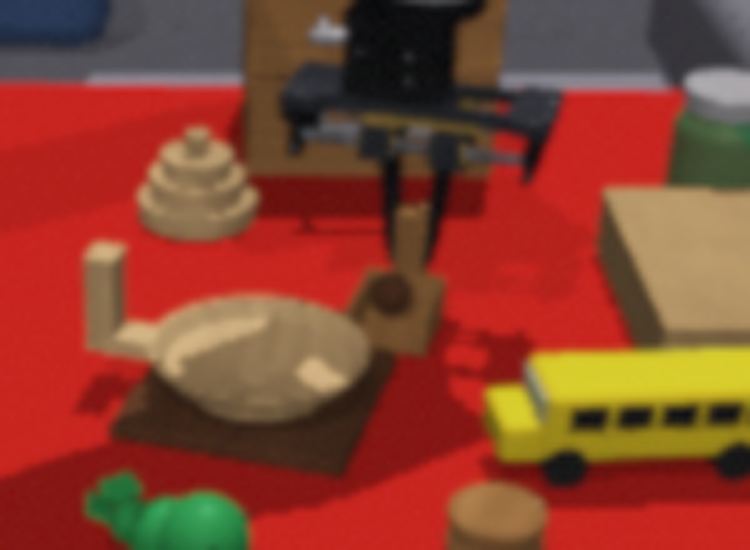

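{"fn": "servo_tool", "kwargs": {
  "deltas": [
    [-1,-0.0012,-0.0038,0,0],
    [-1,-0.0021,-0.0067,0,0],
    [-1,-0.0027,-0.0086,0,0]
  ],
  "squeeze": 3
}}

```text
t: 10.85
position: [0.6279, 0.3104, 0.1125]
orientation: [[0.298, 0.955, 0.0], [0.955, -0.298, 0.0], [0.0, 0.0, -1.0]]
force: [0.6, -0.0, -0.3]
opening: 0.0221
```

{"fn": "servo_tool", "kwargs": {
  "deltas": [
    [-1,-0.0009,-0.0029,0,0],
    [-1,-0.0018,-0.0057,0.001,0],
    [-1,-0.0027,-0.0086,0.004,0],
    [-1,-0.0036,-0.0115,0.008,0],
    [-1,-0.0045,-0.0143,0.011,0],
    [-1,-0.0045,-0.0143,0.011,0]
  ]
}}

```text
t: 11.6
position: [0.6233, 0.2961, 0.1235]
orientation: [[0.298, 0.955, -0.0], [0.955, -0.298, -0.0], [-0.0, 0.0, -1.0]]
force: [-0.0, 1.9, -0.6]
opening: 0.0223
```

```bash
python3 - <<'E'
from h import *
s=cam("scene");d=cam("side")
crop(s,260,140,120,100,6,"sc11.png")
crop(d,200,100,150,110,5,"sd11.png")
s=bot.read_state();print(s["t"],s["position"],s["force"],s["opening"])
E
```

```text
11.7 [0.62331956 0.29630567 0.1232625 ] [-0.30222838  0.94913991  0.6311572 ] 0.021903452650593878
```

View pics/sc11.png

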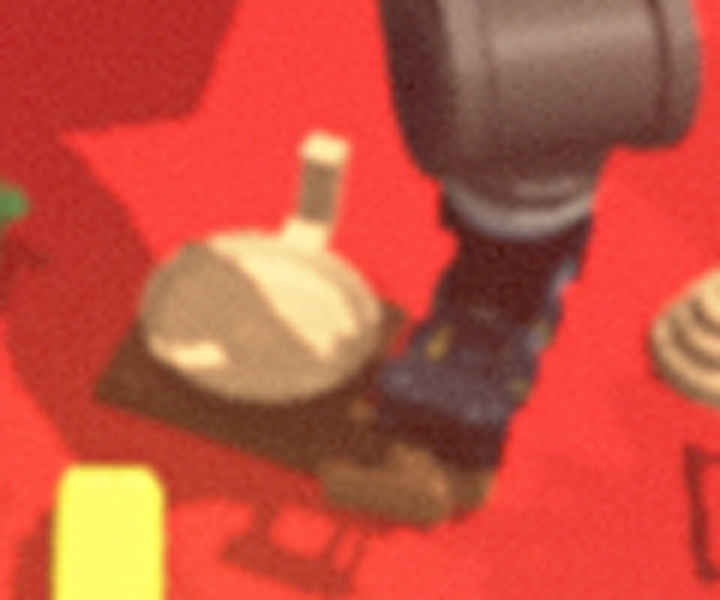

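View pics/sd11.png

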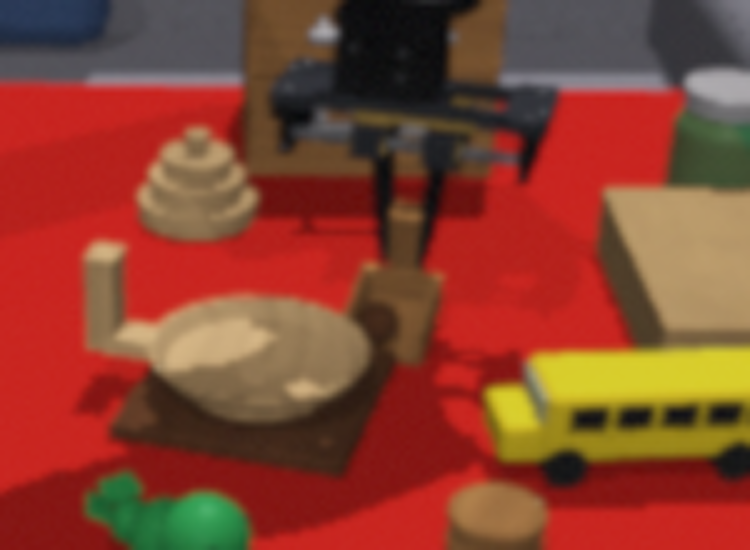

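{"fn": "servo_tool", "kwargs": {
  "deltas": [
    [-1,-0.001,-0.0032,0.003,0],
    [-1,-0.002,-0.0064,0.006,0],
    [-1,-0.0031,-0.01,0.009,0],
    [-1,-0.0042,-0.0134,0.012,0],
    [-1,-0.0042,-0.0134,0.012,0]
  ]
}}

```text
t: 12.32
position: [0.6191, 0.2826, 0.1355]
orientation: [[0.298, 0.955, -0.0], [0.955, -0.298, -0.0], [-0.0, 0.0, -1.0]]
force: [0.1, 0.3, -0.7]
opening: 0.0226
```

```bash
python3 - <<'E'
from h import *
s=cam("scene");d=cam("side")
crop(s,260,140,120,100,6,"sc12.png")
crop(d,240,110,60,80,8,"sd12.png")
s=bot.read_state();print(s["t"],s["position"],s["force"],s["opening"])
E
```

```text
12.425 [0.6190948  0.28283504 0.13515067] [ 0.35576093  0.42394183 -1.83610226] 0.021980172086504945
```

View pics/sc12.png

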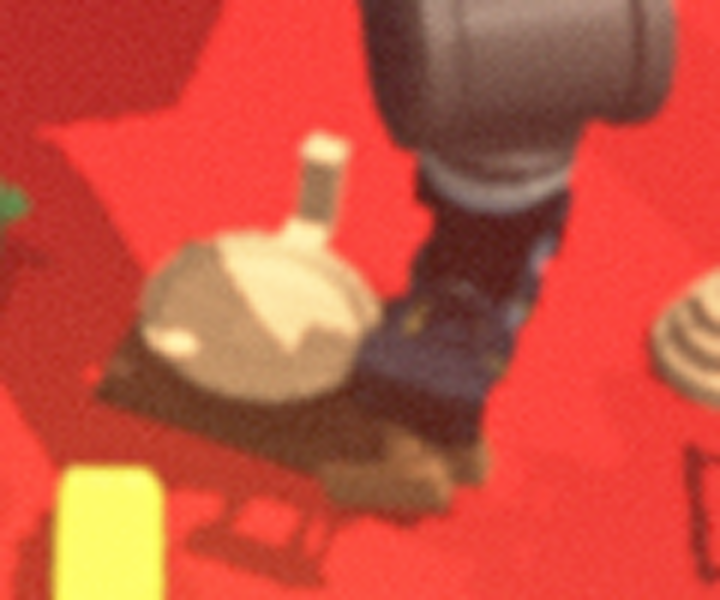

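View pics/sd12.png

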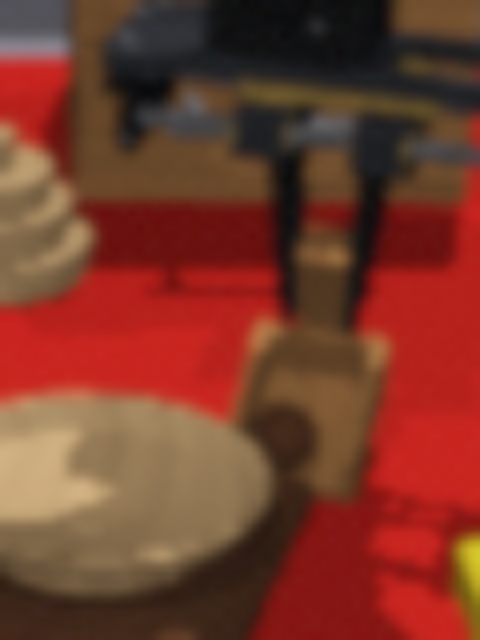

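{"fn": "servo_tool", "kwargs": {
  "deltas": [
    [-1,0,0,0,0],
    [-1,0,0,0.003,0],
    [-1,0,0,0.012,0],
    [-1,0,0,0.028,0],
    [-1,0,0,0.045,0],
    [-1,0,0,0.06,0],
    [-1,0,0,0.066,0]
  ],
  "squeeze": 40
}}

```text
t: 13.3
position: [0.6194, 0.2831, 0.2029]
orientation: [[0.297, 0.955, 0.002], [0.955, -0.297, 0.001], [0.001, 0.002, -1.0]]
force: [-0.4, 0.2, -1.7]
opening: 0.0219
```

```bash
python3 - <<'E'
from h import *
s=cam("scene");d=cam("side");np.savez("s13",**s);np.savez("d13",**d)
crop(s,290,150,80,70,8,"sc13.png")
crop(d,230,90,80,80,7,"sd13.png")
s=bot.read_state();print(s["t"],s["position"],s["force"],s["opening"])
E
```

```text
13.4 [0.61929868 0.28303696 0.20210454] [-0.07439033  0.35003951 -1.46622846] 0.021696715704229555
```

View pics/sc13.png

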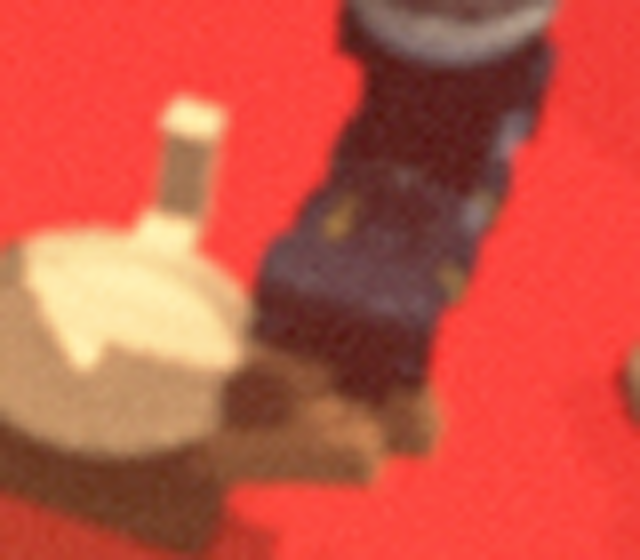

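View pics/sd13.png

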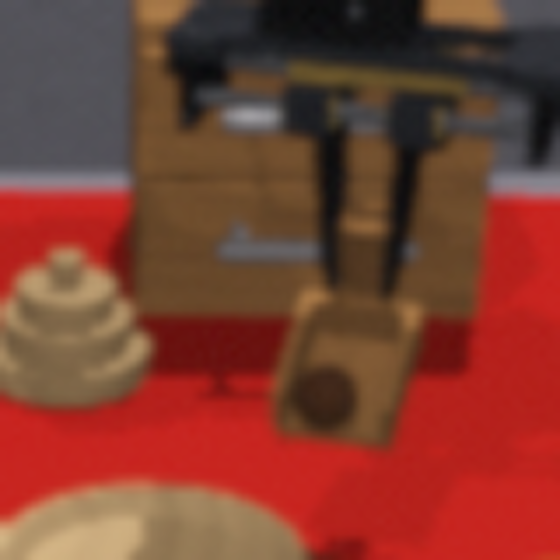

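```bash
python3 - <<'E'
from h import *
d=dict(np.load("d13.npz"));s=dict(np.load("s13.npz"))
P=np.array([.6193,.2830,.2021-.059]);n=np.array([.955,-.297,0]);f=np.array([-.297,-.955,0])
def pl(c,p,off=0):
    o,r=ray(c,p); q=o+r*((P+n*off-o)@n)/(r@n); return (q-P)@f,(q-P)[2]
for nm,p,off in [("frontmid",(330,437),0),("ball",(325,396),0),("frontR",(388,445),.028),("frontL",(274,432),-.028)]:
    px=(230+(p[0]-3)/7,90+(p[1]-3)/7); a,b=pl(d,px,off); print(nm,round(a*1000),round(b*1000),"ang",np.degrees(np.arctan2(-b,a))-np.degrees(np.arctan2(51,79)))
px=(290+(262-3.5)/8,150+(400-3.5)/8);print("scene ball",pl(s,px,-.005))
E
```

```text
frontmid 48 -74 ang 23.985348770620817
ball 66 -45 ang 1.487590663909451
frontR 53 -72 ang 20.893424187710536
frontL 42 -79 ang 29.248104437158474
scene ball (np.float64(0.04098561666364387), np.float64(-0.05458340291664421))
```

{"fn": "servo_tool", "kwargs": {
  "deltas": [
    [-1,-0.001,-0.001,0,0],
    [-1,-0.003,-0.002,0,0],
    [-1,-0.007,-0.005,0,0],
    [-1,-0.012,-0.008,0,0],
    [-1,-0.017,-0.012,0,0],
    [-1,-0.023,-0.016,0,0],
    [-1,-0.029,-0.02,0,0],
    [-1,-0.035,-0.024,0,0]
  ]
}}

```text
t: 14.4
position: [0.5838, 0.2587, 0.2013]
orientation: [[0.297, 0.955, 0.0], [0.955, -0.297, -0.0], [0.0, 0.0, -1.0]]
force: [-0.5, -0.3, -1.0]
opening: 0.0218
```

{"fn": "servo_tool", "kwargs": {
  "deltas": [
    [-1,-0.006,-0.004,0,0],
    [-1,-0.012,-0.008,0,0],
    [-1,-0.018,-0.012,0,0],
    [-1,-0.024,-0.016,0,0],
    [-1,-0.03,-0.02,0,0],
    [-1,-0.035,-0.024,0,0],
    [-1,-0.039,-0.026,0,0],
    [-1,-0.042,-0.028,0,0]
  ]
}}

```text
t: 15.4
position: [0.542, 0.2309, 0.2013]
orientation: [[0.297, 0.955, 0.0], [0.955, -0.297, 0.0], [0.0, 0.0, -1.0]]
force: [-0.4, -0.4, -1.8]
opening: 0.0218
```

{"fn": "servo_tool", "kwargs": {
  "deltas": [
    [-1,-0.001,-0.001,-0.003,0],
    [-1,-0.001,-0.001,-0.009,0],
    [-1,-0.001,-0.001,-0.016,0],
    [-1,-0.001,-0.001,-0.023,0],
    [-1,-0.001,-0.001,-0.028,0],
    [-1,-0.001,-0.001,-0.031,0],
    [-1,-0.001,-0.001,-0.031,0]
  ]
}}

```text
t: 16.27
position: [0.5412, 0.23, 0.1701]
orientation: [[0.297, 0.955, -0.0], [0.955, -0.297, -0.0], [-0.0, -0.0, -1.0]]
force: [-0.5, 0.7, -0.7]
opening: 0.0218
```

```bash
python3 - <<'E'
from h import *
s=cam("scene");d=cam("side");np.savez("s14",**s);np.savez("d14",**d)
crop(s,270,150,80,70,8,"sc14.png")
crop(d,205,110,90,80,7,"sd14.png")
s=bot.read_state();print(s["t"],s["position"],s["force"],s["opening"])
E
```

```text
16.375 [0.54126841 0.2300388  0.17040739] [-0.04497652 -0.30757693 -0.92407905] 0.02195779817291786
```

View pics/sc14.png

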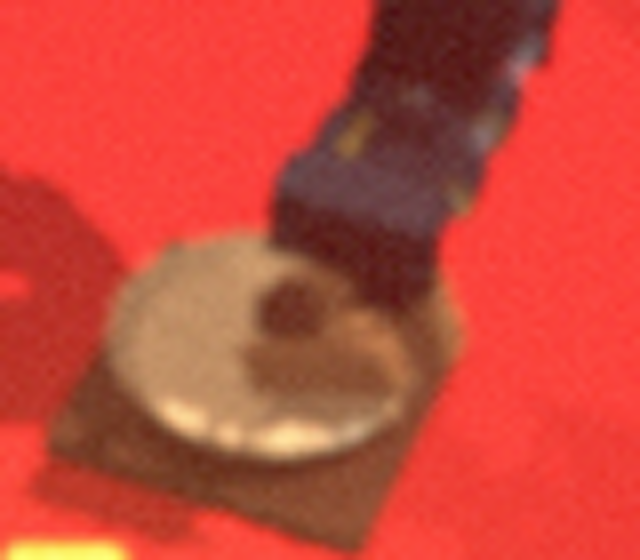

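View pics/sd14.png

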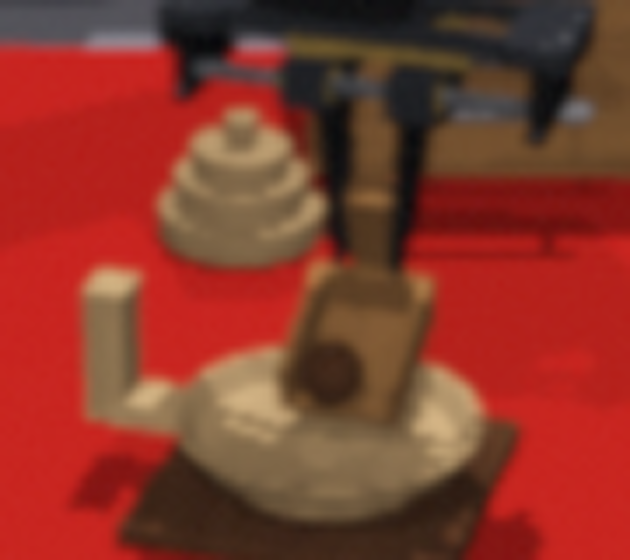

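{"fn": "servo_tool", "kwargs": {
  "deltas": [
    [-1,0.014,0.045,0.02,0],
    [-1,0.023,0.075,0.05,0],
    [-1,0.024,0.078,0.075,0],
    [-1,0.024,0.078,0.08,0]
  ]
}}

```text
t: 16.88
position: [0.5654, 0.3085, 0.2518]
orientation: [[0.297, 0.955, 0.003], [0.955, -0.297, 0.001], [0.002, 0.002, -1.0]]
force: [0.7, 0.8, -1.0]
opening: 0.0219
```

```bash
python3 - <<'E'
from h import *
s=cam("scene");d=cam("side")
crop(s,260,130,110,90,7,"sc15.png")
crop(d,205,90,90,100,6,"sd15.png")
s=bot.read_state();print(s["t"],s["position"],s["force"],s["opening"])
E
```

```text
16.975 [0.56503918 0.30770379 0.25029483] [-0.68767126 -0.48644757 -1.31867267] 0.021952797998698703
```

View pics/sc15.png

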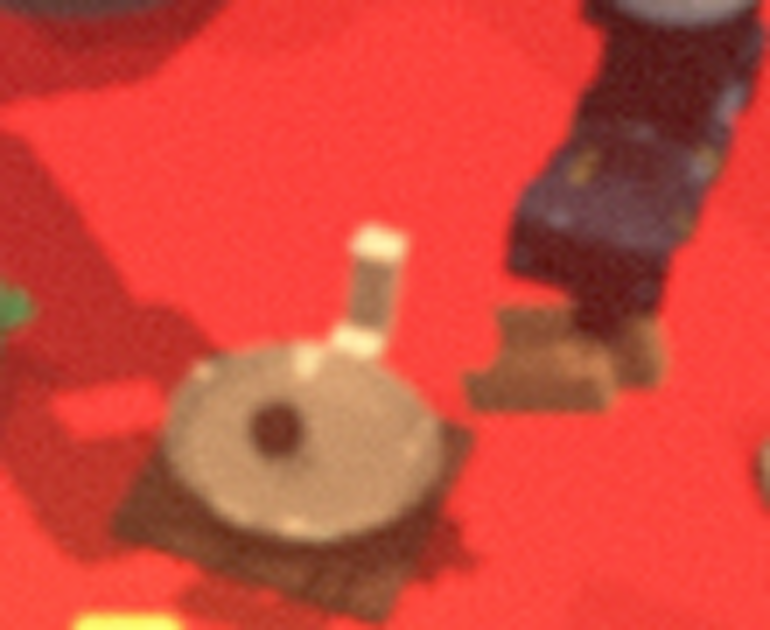

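View pics/sd15.png

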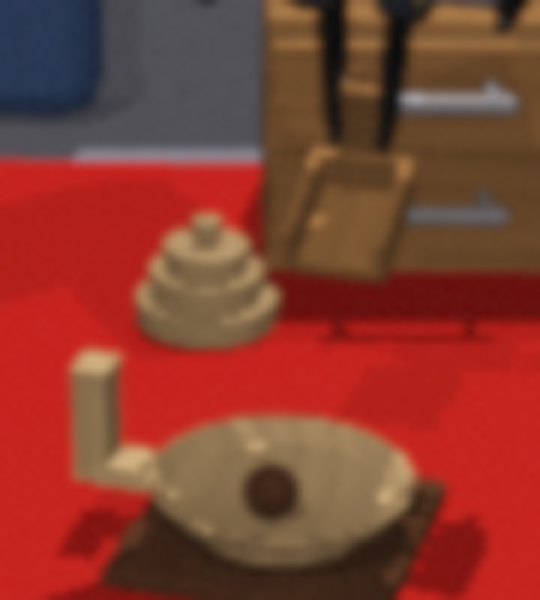

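{"fn": "servo_tool", "kwargs": {
  "deltas": [
    [-1,0.012,0.001,-0.01,0],
    [-1,0.03,0.003,-0.03,0],
    [-1,0.05,0.005,-0.055,0],
    [-1,0.061,0.007,-0.08,0],
    [-1,0.063,0.007,-0.1,0],
    [-1,0.063,0.007,-0.107,0],
    [-1,0.063,0.007,-0.107,0]
  ]
}}

```text
t: 17.85
position: [0.6279, 0.3149, 0.1429]
orientation: [[0.297, 0.955, -0.001], [0.955, -0.297, -0.0], [-0.0, -0.001, -1.0]]
force: [-0.7, -0.9, -1.1]
opening: 0.022
```

{"fn": "servo_tool", "kwargs": {
  "deltas": [
    [-1,0,0,0,0],
    [-1,0,0,-0.005,0],
    [-1,0.001,0.003,-0.009,0],
    [-1,0.003,0.0095,-0.016,0],
    [-1,0.0045,0.014,-0.021,0],
    [-1,0.0055,0.0175,-0.025,0],
    [-1,0.0066,0.021,-0.03,0],
    [-1,0.0077,0.0245,-0.034,0]
  ],
  "squeeze": 3
}}

```text
t: 18.85
position: [0.6358, 0.3395, 0.1087]
orientation: [[0.297, 0.955, -0.001], [0.955, -0.297, -0.0], [-0.001, -0.0, -1.0]]
force: [-1.8, -0.1, 4.4]
opening: 0.022
```

```bash
python3 - <<'E'
from h import *
s=cam("scene");d=cam("side")
crop(s,260,130,110,90,7,"sc16.png")
crop(d,205,90,110,100,6,"sd16.png")
s=bot.read_state();print(s["t"],s["position"],s["force"],s["opening"])
E
```

```text
18.95 [0.63574815 0.33961313 0.10855062] [-0.38342509 -0.2031569  -0.99799704] 0.022459609454395815
```

View pics/sc16.png

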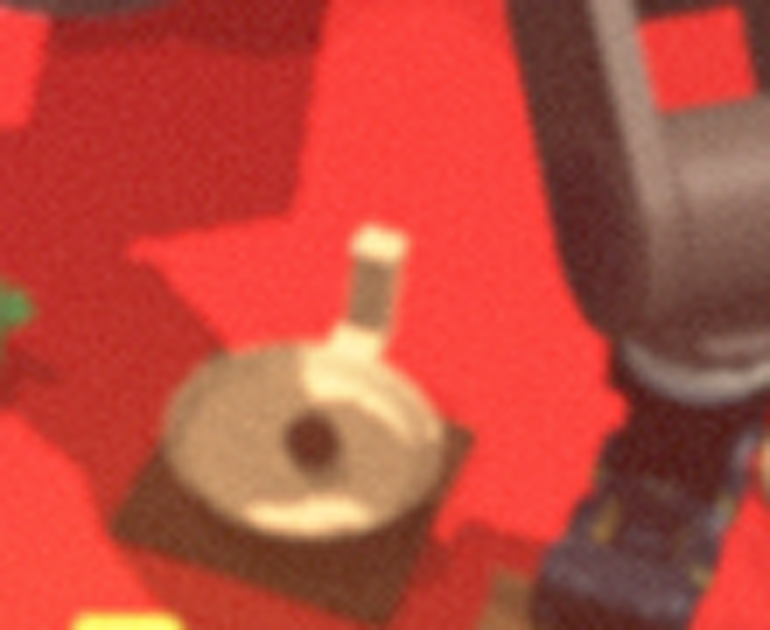

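View pics/sd16.png

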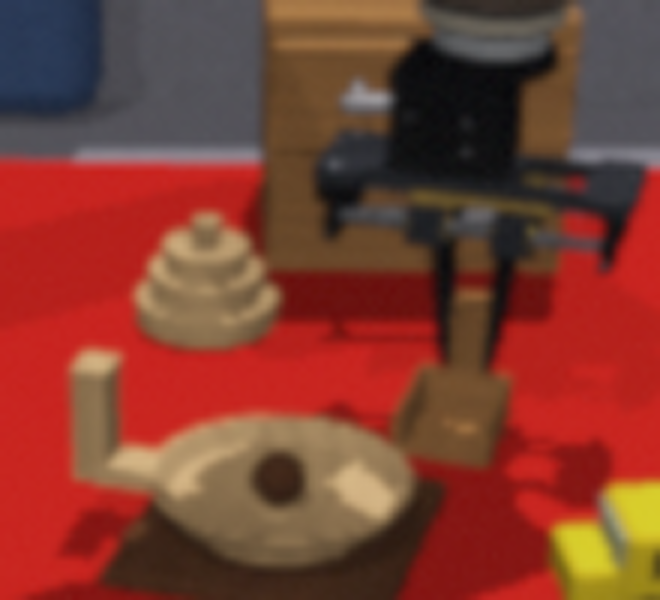

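{"fn": "servo_tool", "kwargs": {
  "deltas": [
    [-0.4,0,0,0,0],
    [-0.2,0,0,0,0],
    [0,0,0,0,0],
    [0,0,0,0.03,0],
    [0,0,0,0.07,0],
    [0,-0.02,-0.012,0.12,0],
    [0,-0.06,-0.036,0.13,0],
    [0,-0.11,-0.066,0.13,0]
  ]
}}

```text
t: 19.95
position: [0.5251, 0.273, 0.2404]
orientation: [[0.297, 0.955, 0.003], [0.955, -0.297, 0.001], [0.002, 0.002, -1.0]]
force: [0.6, 0.7, -0.5]
opening: 0.0475
```

```bash
python3 - <<'E'
from h import *
s=cam("scene");d=cam("side");w=cam("wrist");np.savez("w17",**w);np.savez("s17",**s);np.savez("d17",**d)
crop(s,260,130,120,110,6,"sc17.png")
crop(d,205,110,110,90,6,"sd17.png")
cv2.imwrite("pics/w17.png",w["f"][:,:,::-1])
s=bot.read_state();print(s["t"],s["position"],s["force"],s["opening"])
E
```

```text
20.1 [0.52405871 0.2725614  0.24004543] [ 0.55163999 -0.2128572   0.05840829] 0.04775328812497367
```

View pics/sc17.png

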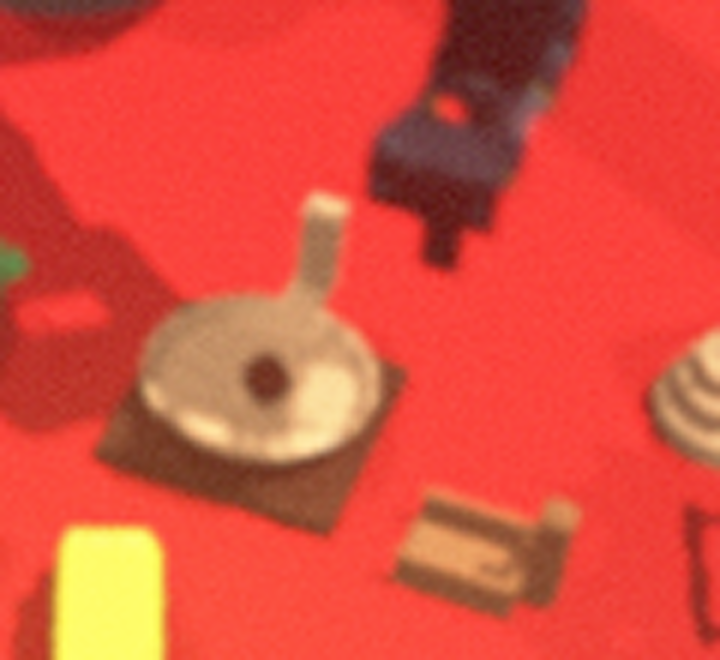

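View pics/sd17.png

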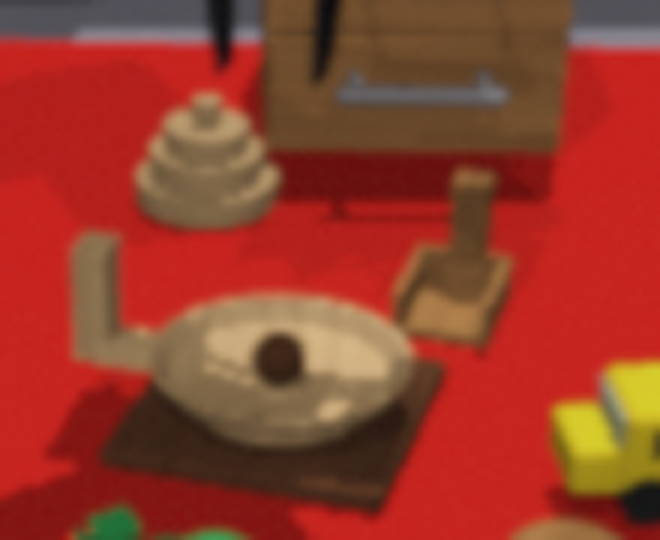

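View pics/w17.png

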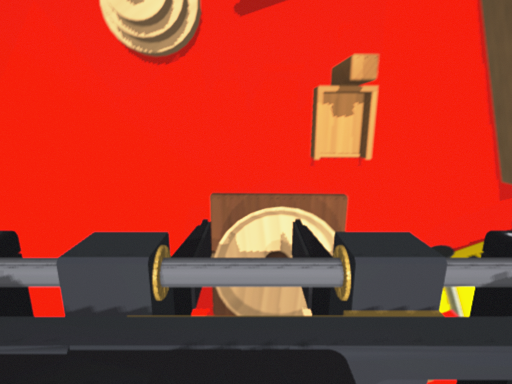

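{"fn": "servo_tool", "kwargs": {
  "deltas": [
    [0,-0.02,-0.012,0,0],
    [0,-0.05,-0.03,0,0],
    [0,-0.08,-0.048,0,0],
    [0,-0.095,-0.057,0,0],
    [0,-0.1,-0.06,0,0],
    [0,-0.1,-0.06,0,0]
  ]
}}

```text
t: 20.85
position: [0.4267, 0.2138, 0.2395]
orientation: [[0.298, 0.955, 0.001], [0.955, -0.298, 0.0], [0.001, 0.001, -1.0]]
force: [0.6, -1.0, 0.2]
opening: 0.0475
```

```bash
python3 - <<'E'
from h import *
w0=dict(np.load("w17.npz"))
a,b=onz(w0,(211,194),.012),onz(w0,(348,194),.012);print("board +y corners",a,b,np.linalg.norm(a-b),np.degrees(np.arctan2(*(b-a)[1::-1])))
w=cam("wrist");np.savez("w18",**w)
cv2.imwrite("pics/w18.png",w["f"][:,:,::-1])
s=bot.read_state();print(s["t"],s["position"],s["force"],s["opening"])
E
```

```text
board +y corners [0.4758834 0.2747416 0.012    ] [0.61608159 0.23102844 0.012     ] 0.14685493600129249 -17.317238820753456
20.9 [0.42682744 0.21390891 0.23935562] [-0.55675948  0.8323275   0.5635115 ] 0.04755759522675251
```

View pics/w18.png

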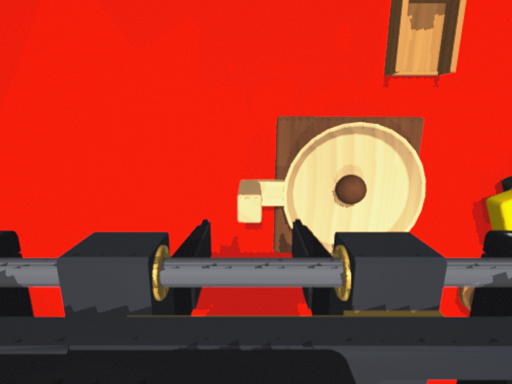

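```bash
python3 - <<'E'
from h import *
w=dict(np.load("w18.npz"))
crop(w,225,165,60,70,8,"w18c.png")
r=lambda a:np.round(a,4)
b=onz(w,(350,189),.035);print("ball",r(b))
for p in [(237,194),(261,194),(261,222),(237,222)]: print(r(onz(w,p,.09)))
c=onz(w,(355,187),.04);print("rimc",r(c))
print([r(onz(w,p,.012)) for p in [(277,117),(422,118)]])
E
```

```text
ball [0.5205 0.1859 0.035 ]
[0.4184 0.2265 0.09  ]
[0.437  0.2207 0.09  ]
[0.43   0.1978 0.09  ]
[0.411  0.2037 0.09  ]
rimc [0.5243 0.188  0.04  ]
[array([0.4725, 0.2735, 0.012 ]), array([0.6121, 0.2288, 0.012 ])]
```

View pics/w18c.png

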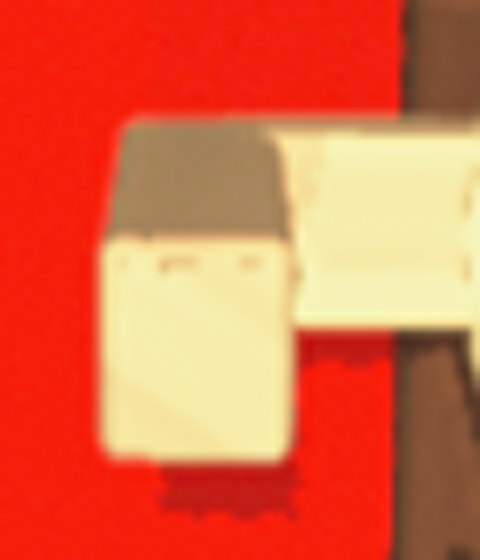

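{"fn": "servo_tool", "kwargs": {
  "deltas": [
    [-0.25,-0.0025,-0.0017,-0.03,0],
    [-0.25,-0.0025,-0.0017,-0.07,0],
    [-0.25,-0.0025,-0.0017,-0.1,0],
    [-0.25,-0.0025,-0.0017,-0.111,0],
    [-0.25,-0.0025,-0.0017,-0.1135,0],
    [-0.4,-0.0025,-0.0017,-0.1135,0],
    [-0.5,-0.0025,-0.0017,-0.1135,0],
    [-0.54,-0.0025,-0.0017,-0.1135,0]
  ],
  "squeeze": 10
}}

```text
t: 21.9
position: [0.4236, 0.2119, 0.1264]
orientation: [[0.297, 0.955, 0.001], [0.955, -0.297, 0.0], [0.001, 0.001, -1.0]]
force: [-0.2, 0.1, -0.6]
opening: 0.0226
```

{"fn": "servo_tool", "kwargs": {
  "deltas": [
    [-0.56,0,0,0,0],
    [-0.58,0,0,0,0],
    [-0.6,0,0,0,0],
    [-0.7,0,0,0,0],
    [-1,0,0,0,0]
  ]
}}

```text
t: 22.52
position: [0.4236, 0.2118, 0.1259]
orientation: [[0.297, 0.955, 0.001], [0.955, -0.297, 0.0], [0.0, 0.001, -1.0]]
force: [1.3, -1.3, 5.1]
opening: 0.0198
```

{"fn": "servo_tool", "kwargs": {
  "deltas": [
    [-1,0,0,0,0],
    [-1,0,0,0,0]
  ],
  "squeeze": 60
}}

```text
t: 22.78
position: [0.4237, 0.2118, 0.1261]
orientation: [[0.298, 0.955, 0.001], [0.955, -0.298, 0.0], [0.001, 0.001, -1.0]]
force: [1.3, -2.3, 7.6]
opening: 0.0198
```

```bash
python3 - <<'E'
from h import *
s=cam("scene");d=cam("side")
crop(s,260,130,120,110,6,"sc19.png")
crop(d,190,110,110,90,6,"sd19.png")
s=bot.read_state();print(s["t"],s["position"],s["force"],s["torque"],s["opening"])
E
```

```text
22.875 [0.4237318  0.21177531 0.12609294] [ 0.92678578 -3.38130306  7.86096901] [-0.93581592 -0.64593407 -0.24185569] 0.019471274802752563
```

View pics/sc19.png

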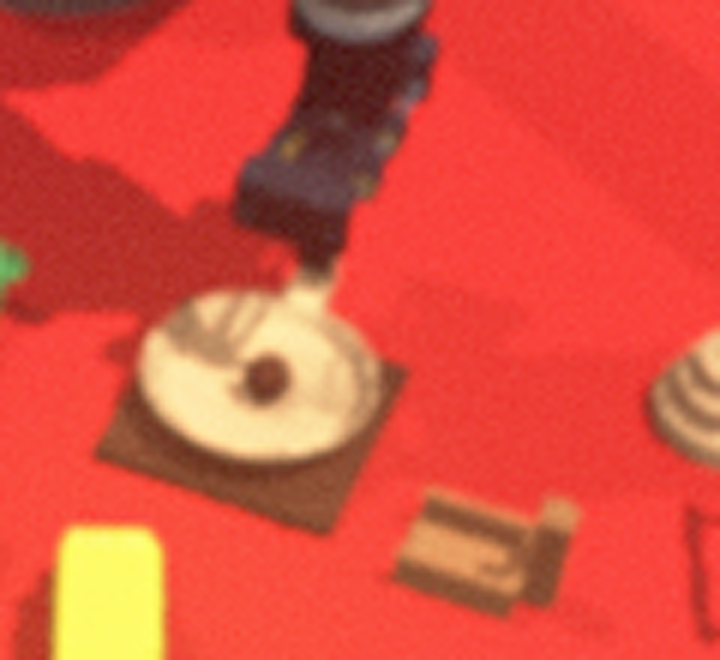

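View pics/sd19.png

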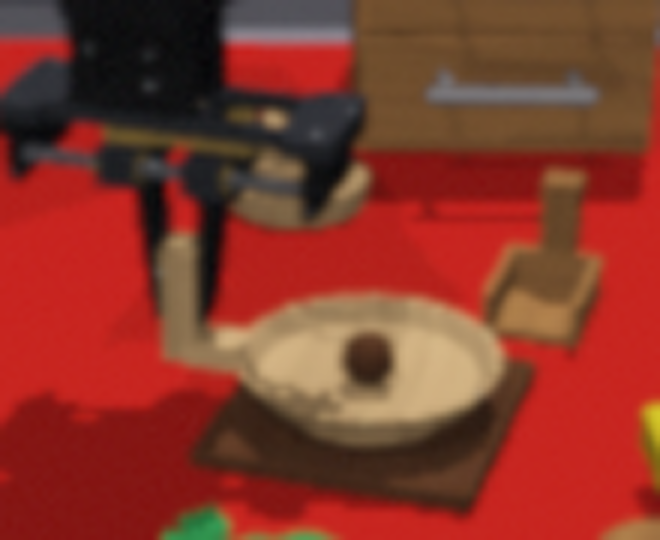

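{"fn": "servo_tool", "kwargs": {
  "deltas": [
    [-1,0,0,0.0005,0],
    [-1,0,0,0.002,0],
    [-1,0,0,0.005,0],
    [-1,0,0,0.009,0],
    [-1,0,0,0.013,0],
    [-1,0,0,0.016,0],
    [-1,0,0,0.018,0],
    [-1,0,0,0.0185,0]
  ]
}}

```text
t: 23.88
position: [0.4234, 0.2118, 0.1444]
orientation: [[0.297, 0.955, 0.0], [0.955, -0.297, 0.0], [0.0, 0.0, -1.0]]
force: [1.0, -0.5, -2.5]
opening: 0.0198
```

```bash
python3 - <<'E'
from h import *
s=cam("scene");d=cam("side")
crop(s,260,130,120,110,6,"sc20.png")
crop(d,190,100,110,100,6,"sd20.png")
s=bot.read_state();print(s["t"],s["position"],s["force"],s["torque"],s["opening"])
E
```

```text
23.975 [0.42335021 0.21181156 0.14424723] [ 0.1564959   0.14182392 -1.83278966] [-0.07808852  0.24647625 -0.01043639] 0.019860091353891836
```

View pics/sc20.png

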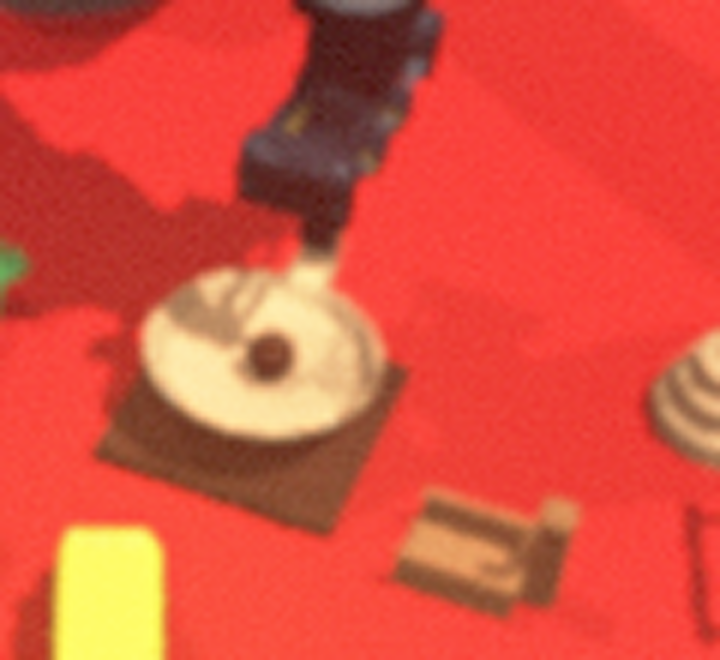

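View pics/sd20.png

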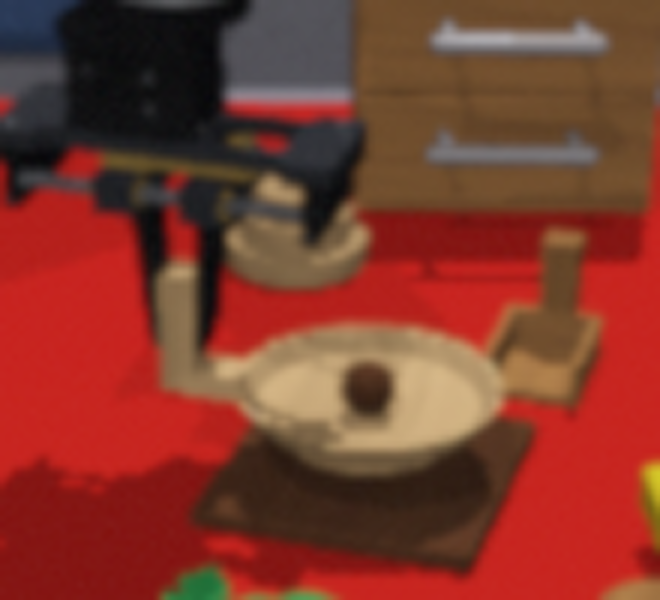

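{"fn": "servo_tool", "kwargs": {
  "deltas": [
    [-1,0,0,0.001,0],
    [-1,0,0,0.004,0],
    [-1,0,0,0.009,0],
    [-1,0,0,0.016,0],
    [-1,0,0,0.024,0],
    [-1,0,0,0.033,0],
    [-1,0,0,0.042,0],
    [-1,0,0,0.051,0]
  ]
}}

```text
t: 24.98
position: [0.4234, 0.2118, 0.196]
orientation: [[0.297, 0.955, 0.0], [0.955, -0.297, 0.0], [0.0, 0.0, -1.0]]
force: [-1.1, -0.3, -2.0]
opening: 0.0196
```

{"fn": "servo_tool", "kwargs": {
  "deltas": [
    [-1,0,0,0.009,0],
    [-1,0,0,0.018,0],
    [-1,0,0,0.027,0],
    [-1,0,0,0.036,0],
    [-1,0,0,0.044,0],
    [-1,0,0,0.051,0],
    [-1,0,0,0.056,0],
    [-1,0,0,0.059,0]
  ]
}}

```text
t: 25.98
position: [0.4234, 0.2118, 0.2545]
orientation: [[0.297, 0.955, 0.0], [0.955, -0.297, 0.0], [0.0, 0.0, -1.0]]
force: [-0.7, 0.7, -2.1]
opening: 0.0194
```

```bash
python3 - <<'E'
from h import *
s=cam("scene");d=cam("side")
crop(s,260,100,120,110,6,"sc21.png")
crop(d,190,60,110,110,6,"sd21.png")
s=bot.read_state();print(s["t"],s["position"],s["opening"])
a=np.radians(-17.3);P=lambda p:-.102*np.array([np.cos(a+p),np.sin(a+p)])
# phi schedule
v=[.2,.6,1.2,1.8,2.4]+[2.8]*28;v=np.array(v+[2.4,1.8,1.2,.6,.2]);v=v*90/v.sum();ph=np.concatenate([[0],np.cumsum(v)])
for i in range(0,len(ph)-1,8):
    print([[-1]+[float(x) for x in np.round(P(np.radians(p))-P(np.radians(ph[i])),4)]+[0,round(float(np.radians(p-ph[i])),4)] for p in ph[i+1:i+9]])
E
```

```text
26.075 [0.42341418 0.21182781 0.25444434] 0.019747316340150492
[[-1, -0.0001, -0.0003, 0, 0.0035], [-1, -0.0004, -0.0014, 0, 0.0138], [-1, -0.001, -0.0034, 0, 0.0346], [-1, -0.0018, -0.0065, 0, 0.0657], [-1, -0.0027, -0.0106, 0, 0.1073], [-1, -0.0035, -0.0155, 0, 0.1557], [-1, -0.0041, -0.0204, 0, 0.2041], [-1, -0.0045, -0.0253, 0, 0.2526]]
[[-1, -0.0001, -0.0049, 0, 0.0484], [-1, -0.0, -0.0099, 0, 0.0969], [-1, 0.0003, -0.0148, 0, 0.1453], [-1, 0.0009, -0.0197, 0, 0.1938], [-1, 0.0018, -0.0246, 0, 0.2422], [-1, 0.0028, -0.0294, 0, 0.2906], [-1, 0.0041, -0.0342, 0, 0.3391], [-1, 0.0057, -0.0389, 0, 0.3875]]
[[-1, 0.0018, -0.0046, 0, 0.0484], [-1, 0.0037, -0.0091, 0, 0.0969], [-1, 0.0059, -0.0136, 0, 0.1453], [-1, 0.0083, -0.0179, 0, 0.1938], [-1, 0.0109, -0.0221, 0, 0.2422], [-1, 0.0137, -0.0262, 0, 0.2906], [-1, 0.0167, -0.0301, 0, 0.3391], [-1, 0.0199, -0.0339, 0, 0.3875]]
[[-1, 0.0034, -0.0036, 0, 0.0484], [-1, 0.0069, -0.0071, 0, 0.0969], [-1, 0.0106, -0.0103, 0, 0.1453], [-1, 0.0145, -0.0134, 0, 0.1938], [-1, 0.0185, -0.0163, 0, 0.2422], [-1, 0.0226, -0.019, 0, 0.2906], [-1, 0.0269, -0.0215, 0, 0.3391], [-1, 0.0312, -0.0238, 0, 0.3875]]
[[-1, 0.0045, -0.0021, 0, 0.0484], [-1, 0.0084, -0.0037, 0, 0.09], [-1, 0.0114, -0.0048, 0, 0.1211], [-1, 0.0134, -0.0055, 0, 0.1419], [-1, 0.0144, -0.0058, 0, 0.1522], [-1, 0.0147, -0.0059, 0, 0.1557]]
```

View pics/sc21.png

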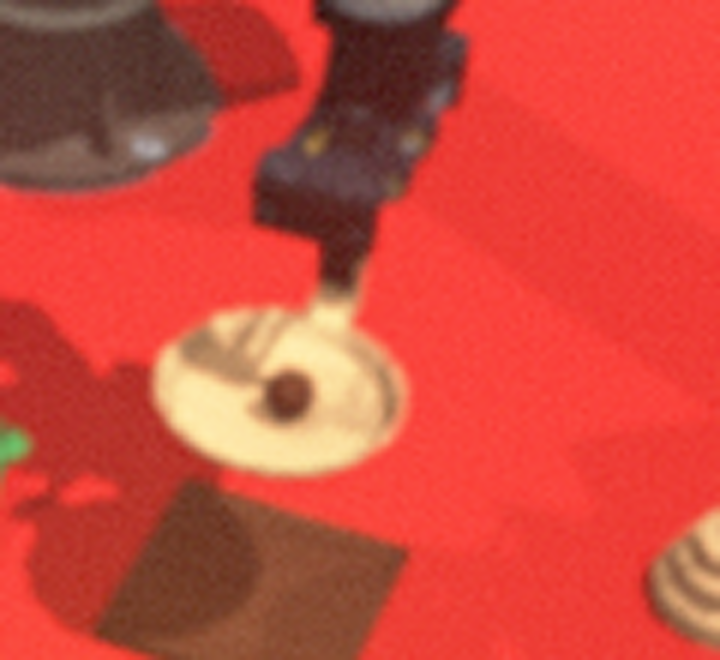

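View pics/sd21.png

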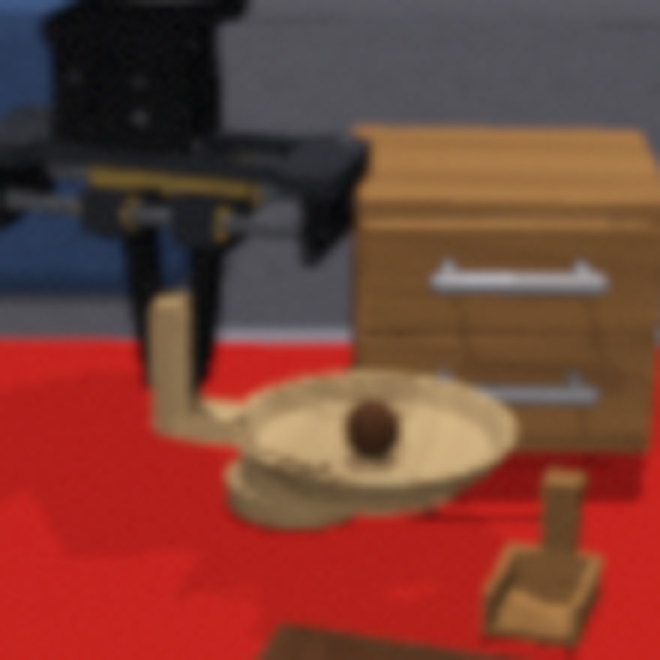

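{"fn": "servo_tool", "kwargs": {
  "deltas": [
    [-1,-0.0001,-0.0003,0,0.0035],
    [-1,-0.0004,-0.0014,0,0.014],
    [-1,-0.001,-0.0034,0,0.035],
    [-1,-0.0018,-0.0065,0,0.066],
    [-1,-0.0027,-0.0106,0,0.107],
    [-1,-0.0035,-0.0155,0,0.156],
    [-1,-0.0041,-0.0204,0,0.204],
    [-1,-0.0045,-0.0253,0,0.2525]
  ]
}}

```text
t: 27.08
position: [0.4188, 0.1862, 0.2543]
orientation: [[0.047, 0.999, 0.0], [0.999, -0.047, -0.0], [-0.0, 0.0, -1.0]]
force: [-0.5, 0.7, -2.0]
opening: 0.0196
```

{"fn": "servo_tool", "kwargs": {
  "deltas": [
    [-1,-0.0001,-0.0049,0,0.0485],
    [-1,0,-0.0099,0,0.097],
    [-1,0.0003,-0.0148,0,0.1455],
    [-1,0.0009,-0.0197,0,0.194],
    [-1,0.0018,-0.0246,0,0.242],
    [-1,0.0028,-0.0294,0,0.2905],
    [-1,0.0041,-0.0342,0,0.339],
    [-1,0.0057,-0.0389,0,0.3875]
  ]
}}

```text
t: 28.08
position: [0.4245, 0.1473, 0.2543]
orientation: [[-0.334, 0.942, 0.0], [0.942, 0.334, -0.0], [-0.0, 0.0, -1.0]]
force: [-0.1, -0.6, -2.1]
opening: 0.0197
```

{"fn": "servo_tool", "kwargs": {
  "deltas": [
    [-1,0.0018,-0.0046,0,0.0485],
    [-1,0.0037,-0.0091,0,0.097],
    [-1,0.0059,-0.0136,0,0.1455],
    [-1,0.0083,-0.0179,0,0.194],
    [-1,0.0109,-0.0221,0,0.242],
    [-1,0.0137,-0.0262,0,0.2905],
    [-1,0.0167,-0.0301,0,0.339],
    [-1,0.0199,-0.0339,0,0.3875]
  ]
}}

```text
t: 29.08
position: [0.4445, 0.1134, 0.2543]
orientation: [[-0.666, 0.746, 0.0], [0.746, 0.666, -0.0], [-0.0, -0.0, -1.0]]
force: [-0.3, 0.3, -2.1]
opening: 0.0195
```

{"fn": "servo_tool", "kwargs": {
  "deltas": [
    [-1,0.0034,-0.0036,0,0.0485],
    [-1,0.0069,-0.0071,0,0.097],
    [-1,0.0106,-0.0103,0,0.1455],
    [-1,0.0145,-0.0134,0,0.194],
    [-1,0.0185,-0.0163,0,0.242],
    [-1,0.0226,-0.019,0,0.2905],
    [-1,0.0269,-0.0215,0,0.339],
    [-1,0.0312,-0.0238,0,0.3875]
  ]
}}

```text
t: 30.08
position: [0.4758, 0.0896, 0.2542]
orientation: [[-0.898, 0.439, 0.0], [0.439, 0.898, -0.0], [-0.0, -0.0, -1.0]]
force: [0.1, 1.0, -1.6]
opening: 0.0197
```

{"fn": "servo_tool", "kwargs": {
  "deltas": [
    [-1,0.0045,-0.0021,0,0.0485],
    [-1,0.0084,-0.0037,0,0.09],
    [-1,0.0114,-0.0048,0,0.121],
    [-1,0.0134,-0.0055,0,0.142],
    [-1,0.0144,-0.0058,0,0.152],
    [-1,0.0147,-0.0059,0,0.156],
    [-1,0.0147,-0.0059,0,0.156],
    [-1,0.0147,-0.0059,0,0.156]
  ]
}}

```text
t: 31.08
position: [0.4903, 0.084, 0.2543]
orientation: [[-0.955, 0.297, -0.0], [0.297, 0.955, 0.0], [0.0, 0.0, -1.0]]
force: [0.3, 0.7, -1.3]
opening: 0.0194
```

```bash
python3 - <<'E'
from h import *
s=cam("scene");d=cam("side")
crop(s,240,80,130,120,6,"sc22.png")
crop(d,190,60,120,120,6,"sd22.png")
cv2.imwrite("pics/s22full.png",s["f"][:,:,::-1])
s=bot.read_state();print(s["t"],s["position"],s["orientation"],s["force"],s["opening"])
E
```

```text
31.175 [0.49034581 0.0840368  0.25426813] [[-9.54799379e-01  2.97250982e-01  5.72532665e-06]
 [ 2.97250981e-01  9.54799375e-01  8.76934327e-05]
 [ 2.06004207e-05  8.54314940e-05 -9.99999996e-01]] [ 1.07397254 -0.38777535 -2.02134416] 0.019667171443239723
```

View pics/sc22.png

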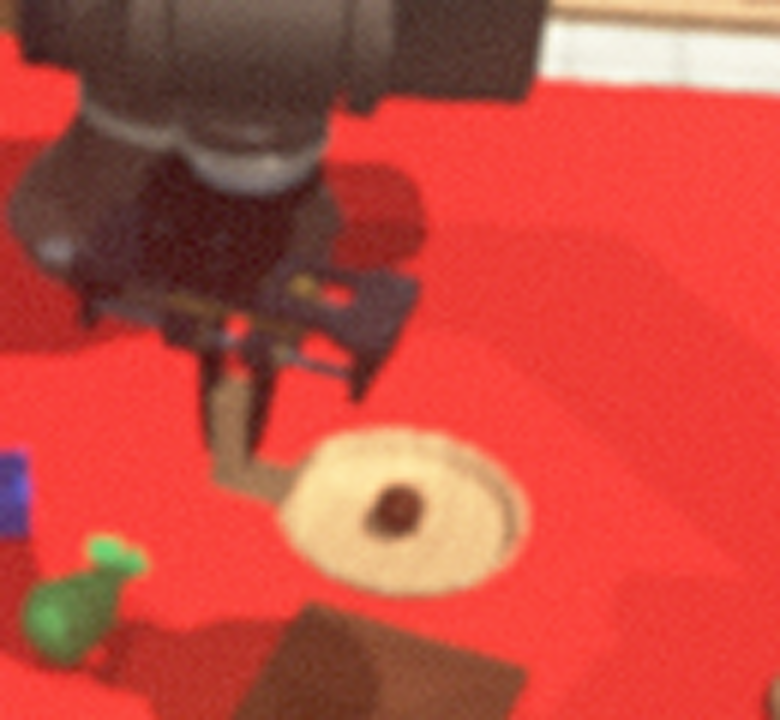

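View pics/sd22.png

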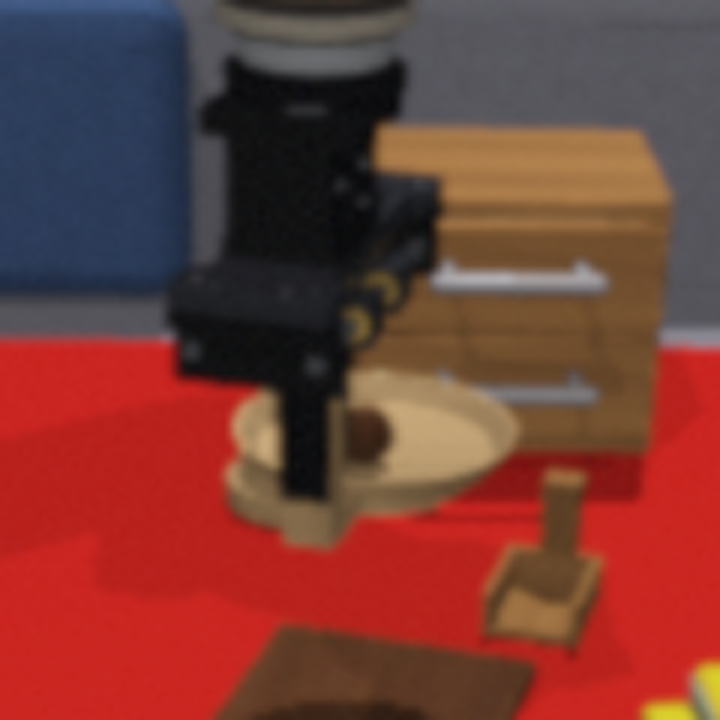

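View pics/s22full.png

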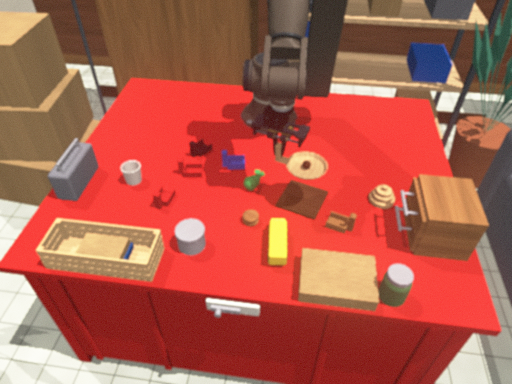

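{"fn": "servo_tool", "kwargs": {
  "deltas": [
    [-1,0,0,0,0],
    [-1,0,0,0,0],
    [-1,0,0,0,0],
    [-1,0,0,0,0],
    [-1,0,0,0,0],
    [-1,0,0,0,0]
  ]
}}

```text
t: 31.92
position: [0.4904, 0.084, 0.2543]
orientation: [[-0.955, 0.297, 0.0], [0.297, 0.955, 0.0], [-0.0, 0.0, -1.0]]
force: [-0.9, 0.5, -1.6]
opening: 0.0198
```

```bash
python3 - <<'E'
from h import *
s=cam("scene");d=cam("side")
S=lambda x,y:(240+(x-2.5)/6,80+(y-2.5)/6)
h=hsv(s)[80:200,240:370]; 
crop(s,270,130,70,60,10,"sc23.png")
st=bot.read_state();print(st["t"],st["position"],st["dq"])
E
```

```text
32.025 [0.49039194 0.08401649 0.25426172] [ 0.00011512  0.00196103  0.00025001 -0.00120087  0.00024625 -0.00093022]
```

View pics/sc23.png

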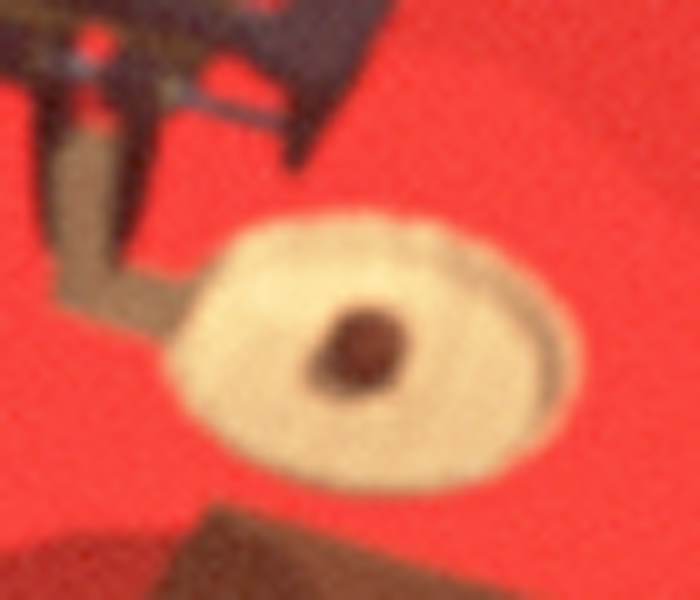

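The ball sits at (368,350) in the crop, in the middle of the level dish, and the arm is still. Handing in.

```bash
python3 -c "
from workcell import bot
print(bot.hand_in())"
```

```text
the job is handed in; nothing more can be done
None
```

The job is done and handed in at about 32 s of the 72 s allowed. The dish is held up with its underside about 14 cm above the bench, a quarter turn from how it sat, level and with the ball in the middle.

- **Scoop:** The arm can't tilt the hand. I held the scoop lightly across its side faces and pushed its front edge against the fixed board until it tilted about 23°. I then held it over the dish and pulled it back sharply, so the ball rolled out. Before that I had tried loosening the grip so the scoop would droop. It didn't droop, and instead slid about 1 cm straight down onto the bench with the ball still in it, so I gripped it again.
- **Setting down:** I pressed the scoop level against the bench and let go. Pictures show it standing upright, now beside the board instead of in its first place.
- **Dish:** I waited for the ball to rest, gripped the post across its x faces at 60 N, and lifted. I then turned the dish 90° counter-clockwise about its own middle.

**Last checks:** The tool turned exactly 90.0°. The arm was still and the grip opening steady at about 19.7 mm. The ball was in the middle of a level dish, judged by eye from the pictures. The bystanders in the overview were where they began.

**Disagreement:** My first side-camera readings of the dish and board were about 13–20 mm off from the scene camera in y. I used the scene view instead; later wrist-camera readings agreed with it to within a few millimetres.

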